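Nest the measuring cups in their caddy and lock the keeper

ROBOT

A 6-joint arm with a two-finger parallel gripper is mounted at the origin on the work surface. World frame = base frame: x ahead of the robot, y to its left, z up, the work surface at z = 0. Lengths are in m, angles in rad, forces in N, time in s.
With the tool pointing down it reaches from about 0.275 to 0.775 m from the base axis. Payload 14.6 kg.
Tool frame: the origin (TCP) lies on the centre line of the jaws, within the pads' length; the fingertips stand 25 mm ahead of it and the grasp point (between the pads) lies 6 mm ahead of it; z points along the fingers, y is the line along which they close (so a half turn about z gives the same grasp; the last joint's range is limited). The gripper opens to 85 mm and grips with 20 to 120 N. Pads are 22 mm wide; open, the fingers measure 114 mm over their backs; the gripper's body (76 mm by 85 mm) begins 54 mm behind the grasp point. The pads swing forward as they close: fully open they stand 13 mm farther back than shut.
Start: joints at [-1.435, 0.263, -0.048, 1.259, 0, 1.415], TCP at [0.151, -0.503, 0.256] pointing down, gripper open.
Joint ranges: [-2.65, 2.65], [-0.89, 1.7], [-1.18, 1.37], [-2.13, 2.11], [-1.35, 1.29], [-3.14, 3.14]. Speed limits (rad/s): [1.89, 1.89, 2.57, 2.79, 3.14, 3.14].

INTERFACE

Orientations are given as a rotation vector (axis times angle).
In Python, from bench import get_obs, camera, job_done, search_frame gives the robot as it stands.
- The arm moves only by the tool step_arm, never from a script. Its argument "commands" is a list of rows, each an object of numbers: "tx", "ty", "tz": the shift along the tool's x, y, z scaled (see below); "ax", "ay", "az": the turn, a rotation vector about the tool's x, y, z scaled (see below); "grip": the finger opening in mm, from 0 to 85.4. A call has 1 to 12 rows; each row is the pose to reach, as a shift and turn from the pose commanded when the call began, along the tool's axes at that moment; what a row does not reach only later rows make up. The controller multiplies each number of a shift by 0.8 m and each number of a turn by 45 degrees. A row lasts 1/12 s, in which the tool goes at most 41.7 mm and 7.16 degrees, less where a joint would pass 70% of its speed; a pose out of reach is approached as far as the arm can. A call with a number of a shift or a turn outside -1 to 1 is refused whole. A call with a gripper value outside its range is refused whole. The fingers move at their own pace and stop on an object; "force" is the grip in N (left out, the last holds). Time passes only in rows, so rows that repeat a pose let the fingers close. It gives the time, the measured TCP pose, the force, the opening and the grip force at its end, in the units of the state.
- get_obs(): the state, without advancing time (a new reading comes with each control period).
- camera(name): name is "scene" or "top"; returns a dict with "pixels" (420x560x3 uint8, red, green, blue), "fov_y" (degrees; the focal length in pixels is half the picture's height over the tangent of half this angle, whatever the lens; pixels are square), "cx", "cy" (the principal point, pixels), "dist" ([k1, k2, p1, p2, k3] as OpenCV has them; the pictures are not rectified), "R" (3x3) and "t" (3): a world point X has camera coordinates R X + t. Camera axes: x right, y down, z forward; pixel columns grow to the right and rows downward; lengths in m; the calibration is good to about 2 mm. A picture is of the moment at which its call begins. There is no depth.
- job_done(): hands the job in; it is judged then, once.
Trained networks look in the newest picture that a camera, given by its name, has taken for a name from the list of things; names that differ only in an ending like _2 or _b are one class to them, and where a whole thing is asked for, a point or a joint stands for the part that bears it (a point fixed in the world has none). Each returns a list of dicts, best first, with "conf" (0 to 1); they miss things now and then, are a little off and sometimes report something else, mostly with a low value. They report only what shows in the picture. A call takes as long as a camera call.
- search_frame(camera, thing): "position" ([x, y, z] in m, in world coordinates, good to about 4 mm: the middle of the surface that is visible of it).
The state is a dict: "t": time; "joint_positions": joint angles; "qd": joint speeds; "tau": joint torques, N m; "eef_pos": TCP position; "tcp_rot": TCP orientation; "force": force on the tool from outside, world axes, zero at the start; "moment": the same for the moment, N m; "grip_width": finger opening in m; "gripper_force": force on a finger pad.
Only numpy, scipy, OpenCV 4.12 (cv2) and the standard library are available. Lean on these libraries where they do the work, as an engineer would, in place of code of your own. Each camera call takes 0.05 s, during which the arm holds its last target. There are 200 camera calls.

TASK

Put the set of steel measuring cups away in the plywood caddy: flip the cam lever upright to free the sliding keeper and draw the keeper back, stand the largest cup in the caddy and nest every other cup on the table inside it in order of size, each standing flat on the floor of the next larger one (fan their handles out so that none rests on another), then push the keeper up against the largest cup so that it sits in the V stop and flip the lever fully down again to lock it. Leave the other things on the table where they are.

Things in the scene. Friction and masses are not known exactly. Their poses are not given: they have to be found in the camera images.
- cup1: Steel measuring cup 1 (1 largest, 5 smallest), always there. Straight round wall, outer radius 46 mm, height 47 mm, wall and floor 3 mm. Origin: centre of underside, z up; +x along its handle, a level bar 10 mm wide, from 48.5 to 58.5 mm above the origin, ending 92 mm from the axis; pinch it from above across its width, about 14 mm from its end. About 110 g.
- cup2: Steel measuring cup 2 (1 largest, 5 smallest), may be absent (None). Straight round wall, outer radius 39 mm, height 46 mm, wall and floor 3 mm. Origin: centre of underside, z up; +x along its handle, a level bar 10 mm wide, from 47.5 to 57.5 mm above the origin, ending 88 mm from the axis; pinch it from above across its width, about 14 mm from its end. About 90 g.
- cup3: Steel measuring cup 3 (1 largest, 5 smallest), may be absent (None). Straight round wall, outer radius 32 mm, height 45 mm, wall and floor 3 mm. Origin: centre of underside, z up; +x along its handle, a level bar 10 mm wide, from 46.5 to 56.5 mm above the origin, ending 84 mm from the axis; pinch it from above across its width, about 14 mm from its end. About 70 g.
- cup4: Steel measuring cup 4 (1 largest, 5 smallest), may be absent (None). Straight round wall, outer radius 25 mm, height 44 mm, wall and floor 3 mm. Origin: centre of underside, z up; +x along its handle, a level bar 10 mm wide, from 45.5 to 55.5 mm above the origin, ending 79 mm from the axis; pinch it from above across its width, about 14 mm from its end. About 55 g.
- cup5: Steel measuring cup 5 (1 largest, 5 smallest), may be absent (None). Straight round wall, outer radius 18 mm, height 43 mm, wall and floor 3 mm. Origin: centre of underside, z up; +x along its handle, a level bar 10 mm wide, from 44.5 to 54.5 mm above the origin, ending 74 mm from the axis; pinch it from above across its width, about 14 mm from its end. About 45 g.
- caddy: Plywood caddy for the nest of cups, fixed. Base plate 235 mm along its x (-110 to +125 mm), 120 mm wide, 15 mm thick; origin at the underside, x along the slide towards the V stop, z up. The V stop is two upright slick-faced walls, tops 42 mm above the table, that touch the largest cup's wall 45 degrees either side of +x.
- caddy_seat (a point): On the caddy's base plate (15 mm above the table), 50 mm from the caddy's origin along its +x: where the centre of the largest cup's underside stands when the cup is against the V stop.
- keeper (a joint): Sliding keeper, m: 0 to 0.070, growing as it is drawn back along caddy -x, away from the V stop. Its face is at caddy x = 30 mm minus the value; it meets the largest cup, seated, at about 0.026. Starts near 0, too far in for the cup. Slides with about 2 N when the lever is up; held by friction (over 25 N) when it is down.
- keeper_plate (a point): Middle of the top edge of the keeper's front plate (axes as the caddy's): 12 mm thick (x), 86 mm wide (y), top 45 mm above the table. The face that meets the cup is 6 mm to +x of this point, the back 6 mm to -x. The lever's cheeks stand behind it within 18 mm of its middle; its outer ends are free to pinch from above or push.
- lever (a joint): Cam lever on the keeper, rad: 0 = lying back, away from the cups, keeper locked; 1.45 = upright, keeper free. The cam begins to grip below about 0.75 and stiffens (about 2 N at the ball) until it is down. It stays where it is left when down or up.
- lever_ball (a point): Centre of the black ball, 20 mm across, at the end of the lever, 62 mm from the pivot: 50 mm above the table when down, 99 mm when upright.
- lever_pivot (a point): Pivot of the lever (axis along the caddy's y), 37 mm above the table, 24 mm behind (caddy -x of) keeper_plate and riding with the keeper. Lying down, the lever points to the caddy's -x and 12 degrees upward; it is raised by swinging the ball up and over towards +x until upright.
- tape: Bystander: roll of green tape lying flat, 100 mm across, 24 mm high.
- sandblock: Bystander: cork hand sanding block, 62 x 115 x 38 mm.
- putty_knife: Bystander: putty knife with a wooden handle, 190 mm long, lying flat.
- filler_tin: Bystander: tin of wood filler, 84 mm across, 85 mm high.
- aerosol: Bystander: aerosol can, 66 mm across, 210 mm high.
- spray_bottle: Bystander: white trigger spray bottle, 88 mm across, 220 mm high.
- flask: Bystander: blue drinking flask, 88 mm across, 230 mm high.
- brush: Bystander: dusting brush, 200 mm long, lying flat.

How it is judged:
On the way:
1. the lever is flipped up and the keeper drawn back far enough to let the largest cup in (value of joint lever above 0.9 rad and value of joint keeper above 0.034 m), for 0.2 s.
At the end, for the whole second after the job is handed in: Largest cup upright on the caddy base within 8 mm of the seat; each other cup present level (0.1 rad) inside all larger ones, on the next one's floor (within 2 mm a floor); keeper against the largest cup (gap under 4 mm), lever down (below 0.12 rad); all cups at rest (value of joint lever below 0.12 rad and x of cup1 in the frame of keeper_plate below 0.056 m and horizontal distance between cup1 and caddy_seat below 0.008 m and z of cup1 in the frame of caddy below 0.018 m and angle between each of cup1, cup2, cup3, cup4, cup5's own z axis and vertical below 0.1 rad and linear speed of each of cup1, cup2, cup3, cup4, cup5 below 0.02 m/s and horizontal distance between cup2 and cup1 below 0.006 m and z of cup2 in the frame of cup1 between 0.0015 and 0.005 m and horizontal distance between cup3 and cup1 below 0.013 m and z of cup3 in the frame of cup1 between 0.0015 and 0.008 m and horizontal distance between cup4 and cup1 below 0.02 m and z of cup4 in the frame of cup1 between 0.0015 and 0.011 m and horizontal distance between cup5 and cup1 below 0.027 m and z of cup5 in the frame of cup1 between 0.0015 and 0.014 m and horizontal distance between cup3 and cup2 below 0.006 m and z of cup3 in the frame of cup2 below 0.005 m and horizontal distance between cup4 and cup2 below 0.013 m and z of cup4 in the frame of cup2 below 0.008 m and horizontal distance between cup5 and cup2 below 0.02 m and z of cup5 in the frame of cup2 below 0.011 m and horizontal distance between cup4 and cup3 below 0.006 m and z of cup4 in the frame of cup3 below 0.005 m and horizontal distance between cup5 and cup3 below 0.013 m and z of cup5 in the frame of cup3 below 0.008 m and horizontal distance between cup5 and cup4 below 0.006 m and z of cup5 in the frame of cup4 below 0.005 m); the robot touches nothing.
It fails at once if a bystander (tape, sanding block, putty knife, filler tin, aerosol, spray bottle, flask, brush) is pushed more than 5 cm or a standing bottle, can or tin is knocked over (distance of any of tape, sandblock, putty_knife, filler_tin, aerosol, spray_bottle, flask, brush from where it was at the start of the episode above 0.05 m or angle between any of filler_tin, aerosol, spray_bottle, flask's own z axis and vertical above 0.6 rad).
Of cup2, cup3, cup4, cup5 only 2 to 4 are there at a start; the rules pass over those that are not, and their reading is None.
At some moment in a run one of cup1, cup2, cup3, cup4, cup5 may be knocked a few centimetres aside while the robot is not near it.
It also fails if it takes over 210 s, if anything falls off the work surface, if the arm or the gripper's body presses on something with over 40 N, if the wrist force passes 120 N, or if a joint passes its speed limit or range.

## Working session

There is one attempt and no reset: what is moved stays moved. The work goes in short steps, Python scripts to look and compute and a tool call to move; the robot and the scene stay as the last step left them, time stands still between calls to the robot, and variables do not carry over. Pictures are saved under pics/ and viewed, at most 14 in all, crops included, and the job is handed in when it is done.

Besides the shell and the picture viewer there is one more tool, called after ">>>" as name(argument=value, ...) on one line, values as JSON. step_arm: Moves the arm, as the interface text tells. Its arguments: {"type":"object","properties":{"commands":{"type":"array","items":{"type":"object","properties":{"tx":{"type":"number"},"ty":{"type":"number"},"tz":{"type":"number"},"ax":{"type":"number"},"ay":{"type":"number"},"az":{"type":"number"},"grip":{"type":"number"}}}},"force":{"type":"number"}},"required":["commands"]}

```bash
mkdir -p pics; ls
python3 - <<'E'
from bench import *
import cv2
o=get_obs();print(o['t'],o['eef_pos'],o['tcp_rot'],o['grip_width'])
for c in('top','scene'):
    im=camera(c);cv2.imwrite(f'pics/{c}0.png',im['pixels'][:,:,::-1]);print(c,im['fov_y'],im['cx'],im['cy'],im['dist'],im['R'],im['t'])
    for n in ['cup1','cup2','cup3','cup4','cup5','caddy','keeper_plate','lever_ball','lever_pivot','caddy_seat','tape','sandblock','putty_knife','filler_tin','aerosol','spray_bottle','flask','brush']:
        try:print(n,[(round(d['conf'],2),[round(float(v),3) for v in d['position']]) for d in search_frame(c,n)[:2]])
        except Exception as e:print(n,e)
E
```

```text
pics
0.0 [ 0.15049391 -0.50271271  0.25582797] [-3.10741787e+00 -4.55076965e-01  1.50225977e-05] 0.08551564504457948
top 44.48663428188825 279.4733005397841 205.1938492849141 [-0.04595143  0.          0.          0.          0.        ] [[-0.00613809 -0.99992414  0.01067852]
 [-0.9951729   0.00506228 -0.09800646]
 [ 0.09794497 -0.01122854 -0.99512849]] [-0.06956623  0.58706494  1.21887363]
cup1 [(0.74, [0.581, 0.232, 0.024]), (0.73, [0.566, 0.385, 0.006])]
cup2 [(0.74, [0.581, 0.232, 0.024]), (0.73, [0.566, 0.385, 0.006])]
cup3 [(0.74, [0.581, 0.232, 0.024]), (0.73, [0.566, 0.385, 0.006])]
cup4 [(0.74, [0.581, 0.232, 0.024]), (0.73, [0.566, 0.385, 0.006])]
cup5 [(0.74, [0.581, 0.232, 0.024]), (0.73, [0.566, 0.385, 0.006])]
caddy [(0.89, [0.539, -0.196, 0.015])]
keeper_plate [(0.6, [0.542, -0.198, 0.045])]
lever_ball [(0.72, [0.543, -0.222, 0.049]), (0.24, [0.577, 0.227, 0.019])]
lever_pivot [(0.56, [0.544, -0.224, 0.051])]
caddy_seat [(0.66, [0.543, -0.2, 0.016])]
tape [(0.95, [0.436, 0.384, 0.026]), (0.23, [0.734, 0.322, 0.153])]
sandblock [(0.68, [0.395, -0.356, 0.04])]
putty_knife
[... 888 characters left out ...]
0.94, [0.567, 0.386, 0.019])]
caddy [(0.86, [0.553, -0.199, 0.013])]
keeper_plate [(0.82, [0.557, -0.2, 0.045]), (0.62, [0.552, -0.226, 0.05])]
lever_ball [(0.45, [0.549, -0.222, 0.045])]
lever_pivot [(0.54, [0.55, -0.222, 0.047])]
caddy_seat [(0.77, [0.556, -0.194, 0.013])]
tape [(0.94, [0.445, 0.383, 0.019])]
sandblock [(0.64, [0.415, -0.357, 0.039])]
putty_knife [(0.67, [0.385, -0.134, 0.001]), (0.61, [0.554, -0.199, 0.045])]
filler_tin [(0.92, [0.794, -0.071, 0.085])]
aerosol [(0.64, [0.792, 0.086, 0.157])]
spray_bottle [(0.8, [0.79, -0.253, 0.134])]
flask [(0.85, [0.77, 0.325, 0.139]), (0.42, [0.553, -0.224, 0.047])]
brush [(0.96, [0.608, -0.476, 0.017]), (0.71, [0.554, -0.192, 0.012])]
```

View pics/top0.png

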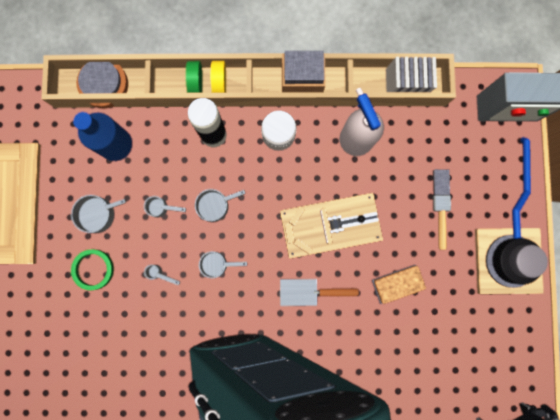

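View pics/scene0.png

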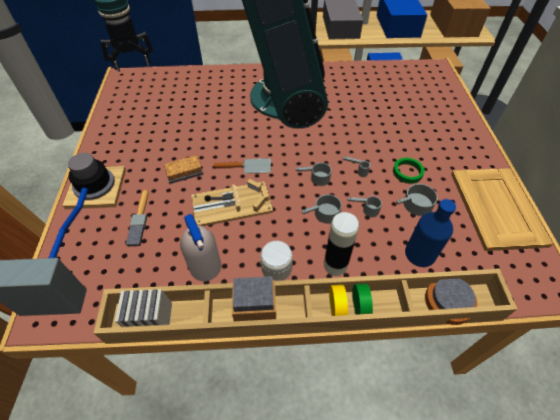

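The top picture shows five cups at about (93,215) largest, (212,206), (213,264), (155,207) and (154,272). The caddy is at (332,224) with the V at its left, so its +x is roughly world +y, and the lever points right. The scene picture agrees. Next I fit poses by silhouette in both cameras.

```bash
cat > h.py <<'E'
import numpy as np, cv2
from bench import *
from scipy.optimize import minimize
from scipy.spatial.transform import Rotation as Ro
RO=[46,39,32,25,18];H=[47,46,45,44,43];END=[92,88,84,79,74];HB=[48.5,47.5,46.5,45.5,44.5]
S=4
def proj(c,P):
    f=210/np.tan(np.radians(c['fov_y'])/2);K=np.array([[f,0,c['cx']],[0,f,c['cy']],[0,0,1]])
    return cv2.projectPoints(np.asarray(P,float),cv2.Rodrigues(np.array(c['R']))[0],np.array(c['t'],float),K,np.array(c['dist'],float))[0][:,0]
def box(x0,x1,y0,y1,z0,z1): return np.array([[x,y,z] for x in(x0,x1) for y in(y0,y1) for z in(z0,z1)])/1e3
def cupparts(i):
    a=np.linspace(0,2*np.pi,40,endpoint=False);r=RO[i]
    cyl=np.concatenate([np.c_[r*np.cos(a),r*np.sin(a),0*a+z] for z in(0,H[i])])/1e3
    return [cyl,box(r-2,END[i],-5,5,HB[i],HB[i]+10),box(r-3,r+1,-5,5,H[i]-12,HB[i])]
def place(parts,x,y,z,yaw):
    R=Ro.from_euler('z',yaw).as_matrix();return [p@R.T+[x,y,z] for p in parts]
def render(c,parts,roi):
    x0,y0,x1,y1=roi;m=np.zeros(((y1-y0)*S,(x1-x0)*S),np.uint8)
    for p in parts:
        q=(proj(c,p)-[x0,y0]+.5)*S-.5
        h=cv2.convexHull(q.astype(np.float32));cv2.fillConvexPoly(m,np.round(h*16).astype(np.int32),1,shift=4)
    return cv2.resize(m.astype(np.float32),None,fx=1/S,fy=1/S,interpolation=cv2.INTER_AREA)
def graymask(c):
    p=c['pixels'].astype(float);return np.clip((60-(p[:,:,0]-p[:,:,2]))/40,0,1)
def fit(cams,parts,x,y,z,yaw,mask=graymask,half=0.12,mg=6,yr=(0,)):
    ms=[]
    for c in cams:
        q=proj(c,np.array([[x+a,y+b,z+.03] for a in(-half,half) for b in(-half,half)]))
        lo=np.maximum(q.min(0)-mg,0).astype(int);hi=np.minimum(q.max(0)+mg,[560,420]).astype(int)
        roi=(*lo,*hi);M=mask(c)[lo[1]:hi[1],lo[0]:hi[0]];ms.append((c,roi,M))
    def cost(v,full=False):
        P=place(parts,v[0],v[1],z,v[2]);e=0
        near=np.concatenate(P)
        for c,roi,M in ms:
            R=render(c,P,roi);d=cv2.dilate((R>0).astype(np.uint8),np.ones((9,9)))
            e+=np.sum(np.abs(R-M)*d)-0.5*np.sum(R*M)*0
        return e
    best=None
    for dy in yr:
        s=np.array([[x,y,yaw+dy]]+[[x+.008,y,yaw+dy],[x,y+.008,yaw+dy],[x,y,yaw+dy+.2]])
        r=minimize(cost,s[0],method='Nelder-Mead',options=dict(initial_simplex=s,xatol=1e-4,fatol=1e-2,maxiter=150))
        if best is None or r.fun<best.fun:best=r
    return best
def cmd(p,yaw,tilt=None):
    "relative numbers (tx..az) from measured pose to tool-down pose at p (TCP); yaw=world direction of tool x"
    o=get_obs();R0=Ro.from_rotvec(o['tcp_rot']);R1=Ro.from_euler('z',yaw)*Ro.from_euler('x',np.pi)
    t=R0.inv().apply(np.array(p)-o['eef_pos'])/.8
    rv=(R0.inv()*R1).as_rotvec(degrees=True)/45
    return np.round(t,4),np.round(rv,4)
E
python3 - <<'E'
from h import *
cams=[camera('top'),camera('scene')]
o=get_obs();R=Ro.from_rotvec(o['tcp_rot']).as_matrix();print(R[:,0],R[:,1])
# rough from top pixels at z~.03
c=cams[0];f=210/np.tan(np.radians(c['fov_y'])/2)
def ray(u,v,z):
    r=np.array([(u-c['cx'])/f,(v-c['cy'])/f,1]);Rr=np.array(c['R']);C=-Rr.T@np.array(c['t']);d=Rr.T@r
    return C+d*(z-C[2])/d[2]
# the handle tip pixels seen
for cu,ht in [((93,215),(123,203)),((212,206),(242,193)),((213,264),(245,265)),((155,207),(184,211)),((154,272),(178,284))]:
    a=ray(*cu,.03);b=ray(*ht,.055);yw=np.arctan2(b[1]-a[1],b[0]-a[0]);res=[]
    for i in range(5):
        for cc in (cams,):
            r=fit(cc,cupparts(i),a[0],a[1],0,yw);res.append((r.fun,i+1,np.round(r.x,4)))
    res.sort(key=lambda t:t[0]);print(res[:2])
    i=res[0][1]-1
    for k in(0,1):
        r=fit([cams[k]],cupparts(i),*res[0][2][:2],0,res[0][2][2]);print('   ',k,round(r.fun,1),r.x.round(4))
def wood(c):
    hsv=cv2.cvtColor(c['pixels'],cv2.COLOR_RGB2HSV);h=hsv[:,:,0].astype(float);return ((h>=12)&(h<32)&(hsv[:,:,2]>110)).astype(float)
pl=[box(-110,125,-60,60,0,15)]
for k in((0,1),(0,),(1,)):
    r=fit([cams[j] for j in k],pl,.54,-.2,0,1.68,mask=wood,half=.15);print('caddy',k,round(r.fun,1),r.x.round(4))
big=cv2.resize(cams[0]['pixels'][180:270,265:395,::-1],None,fx=6,fy=6,interpolation=cv2.INTER_CUBIC);cv2.imwrite('pics/cad.png',big)
E
```

```text
[ 9.58007183e-01  2.86744201e-01 -3.08040525e-05] [ 2.86744201e-01 -9.58007183e-01 -4.00210331e-06]
[(np.float64(399.7375), 1, array([ 0.5686,  0.3834, -1.2369])), (np.float64(534.6625), 5, array([ 0.5722,  0.3537, -1.1063]))]
    0 141.8 [ 0.5684  0.3846 -1.2476]
    1 249.1 [ 0.5691  0.3831 -1.2224]
[(np.float64(226.6125), 2, array([ 0.5876,  0.0934, -1.2177])), (np.float64(483.5), 5, array([ 0.6   ,  0.0679, -1.2858]))]
    0 52.3 [ 0.5873  0.0932 -1.2115]
    1 167.6 [ 0.5888  0.093  -1.224 ]
[(np.float64(135.7375), 3, array([ 0.445 ,  0.0896, -1.5442])), (np.float64(399.45), 4, array([ 0.4511,  0.0931, -1.649 ]))]
    0 55.6 [ 0.4448  0.0897 -1.544 ]
    1 71.3 [ 0.4464  0.0884 -1.5128]
[(np.float64(205.1375), 4, array([ 0.5864,  0.23  , -1.715 ])), (np.float64(384.625), 5, array([ 0.5861,  0.231 , -1.7063]))]
    0 101.0 [ 0.586   0.2305 -1.7089]
    1 87.4 [ 0.589   0.2281 -1.7361]
[(np.float64(103.0875), 5, array([ 0.4283,  0.2345, -1.9351])), (np.float64(345.61249999999995), 4, array([ 0.4255,  0.2302, -1.9125]))]
    0 41.6 [ 0.4277  0.2348 -1.9298]
    1 49.8 [ 0.4284  0.2336 -1.8739]
caddy (0, 1) 1176.2 [ 0.5402 -0.2068  1.7575]
caddy (0,) 542.9 [ 0.5403 -0.2065  1.7552]
caddy (1,) 603.6 [ 0.5369 -0.2082  1.7764]
```

View pics/cad.png

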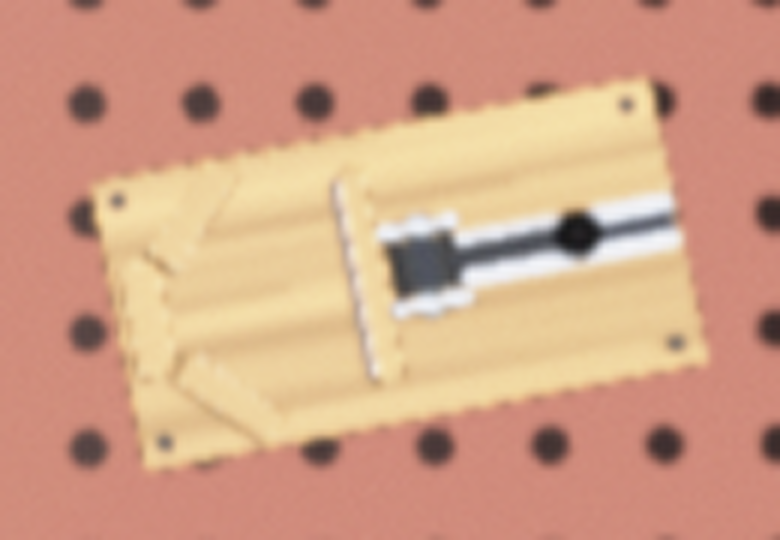

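The crop shows plate corners at crop pixels (95,185), (150,470), (708,360) and (648,78), the ball at (577,233), and keeper plate ends at about (350,175) and (390,378). I check the caddy pose from these.

```bash
cat >> h.py <<'E'
def ray(c,u,v,z):
    f=210/np.tan(np.radians(c['fov_y'])/2);K=np.array([[f,0,c['cx']],[0,f,c['cy']],[0,0,1]])
    q=cv2.undistortPoints(np.array([[[u,v]]],float),K,np.array(c['dist'],float))[0,0]
    Rr=np.array(c['R']);C=-Rr.T@np.array(c['t']);d=Rr.T@np.array([*q,1]);return C+d*(z-C[2])/d[2]
def caddyw(x,y,z,cad): # caddy mm->world
    return np.r_[cad[:2]+Ro.from_euler('z',cad[2]).as_matrix()[:2,:2]@np.array([x,y])/1e3,z/1e3]
E
python3 - <<'E'
from h import *
c=camera('top')
g=lambda a,b,z:ray(c,265+(a+.5)/6-.5,180+(b+.5)/6-.5,z)
im=[g(*p,.015) for p in[(95,185),(150,470),(708,360),(648,78)]]
mod=np.array([[125,-60],[125,60],[-110,60],[-110,-60]])/1e3
A=np.array(im)[:,:2]
# up in crop = +x world; caddy x ~ +y world => caddy y ~ -x world
H_=(mod-mod.mean(0)).T@(A-A.mean(0));th=np.arctan2(H_[0,1]-H_[1,0],H_[0,0]+H_[1,1])
R=Ro.from_euler('z',th).as_matrix()[:2,:2];t=A.mean(0)-R@mod.mean(0);print('cad',t,th,'res',(A-(mod@R.T+t)).round(4).tolist())
cad=np.r_[t,th]
loc=lambda p:(R.T@(p[:2]-t)*1e3).round(1)
print('ball',loc(g(577,233,.05)),'plate',loc(g(355,178,.045)),loc(g(390,378,.045)))
for s in (0,): print('ball model x',24-24-62*np.cos(np.radians(12)))
b=caddyw(-60.6,0,50,cad);print(b)
yaw=cad[2] # tool x along caddy x, tool y along caddy -y
for z in(.12,.056):print(cmd([b[0],b[1],z],yaw),cmd([b[0],b[1],z],yaw-np.pi),[b[0],b[1],z])
print(get_obs()['joint_positions'])
E
```

```text
cad [ 0.53997036 -0.20762212] 1.7569772131900587 res [[-0.0006, -0.0016], [0.001, -0.001], [0.0007, 0.0014], [-0.0011, 0.0011]]
ball [-60.3  -0.7] plate [ 21.7 -39.5] [24.  41.4]
ball model x -60.64515124549595
[ 0.55118786 -0.26717485  0.05      ]
(array([ 0.5643, -0.1388,  0.1704]), array([ 0.    ,  0.    , -1.8668])) (array([ 0.5643, -0.1388,  0.1704]), array([ 0.    , -0.    ,  2.1332])) [np.float64(0.5511878550992365), np.float64(-0.267174849261202), 0.12]
(array([ 0.5643, -0.1388,  0.2504]), array([ 0.    ,  0.    , -1.8668])) (array([ 0.5643, -0.1388,  0.2504]), array([ 0.    , -0.    ,  2.1332])) [np.float64(0.5511878550992365), np.float64(-0.267174849261202), 0.056]
[-1.43530915e+00  2.63074400e-01 -4.82852142e-02  1.25939517e+00
  8.49116873e-06  1.41548992e+00]
```

```bash
cat >> h.py <<'E'
CAD=np.array([.5401,-.2070,1.7570])
def plan(calls,start=None):
    "calls: list of lists of (p,yaw); prints numbers relative to pose at each call's start"
    o=get_obs()
    if start is None:
        R=Ro.from_rotvec(o['tcp_rot']).as_matrix();start=(np.array(o['eef_pos']),np.arctan2(R[1,0],R[0,0]))
    p0,y0=np.array(start[0],float),start[1]
    for k,wps in enumerate(calls):
        R0=(Ro.from_euler('z',y0)*Ro.from_euler('x',np.pi)).as_matrix();lp,ly=p0,y0
        for p,y in wps:
            p=np.array(p,float);t=R0.T@(p-p0)/.8;a=-((y-y0+np.pi)%(2*np.pi)-np.pi)*180/np.pi/45
            n=max(np.linalg.norm(p-lp)/.0417,abs((y-ly+np.pi)%(2*np.pi)-np.pi)*180/np.pi/7.16)
            print(k,'t',t.round(4).tolist(),'az',round(a,4),'rows',round(n,1),'| p',p.round(4).tolist());lp,ly=p,y
        p0,y0=lp,ly
E
python3 - <<'E'
from h import *
b=caddyw(-60.6,0,0,CAD);Y=CAD[2];hz=lambda z:[b[0],b[1],z]
plan([[(hz(.14),.2904+.785)],[(hz(.14),Y),(hz(.057),Y)]])
print('arc')
arc=[]
for ph in range(19,76,7): arc.append((caddyw(-62*np.cos(np.radians(ph)),0,37+6+62*np.sin(np.radians(ph)),CAD),Y))
e=[(caddyw(-62*np.cos(np.radians(75))-dx,0,43+62*np.sin(np.radians(75)),CAD),Y) for dx in(10,25,40,55,63)]
up=[(caddyw(-62*np.cos(np.radians(ph))-63,0,43+62*np.sin(np.radians(ph)),CAD),Y) for ph in(82,89,94)]
plan([arc,e+up],start=(caddyw(-60.6,0,57,CAD),Y))
E
```

```text
0 t [0.5647, -0.1395, 0.1454] az -0.999 rows 11.5 | p [0.5513, -0.2666, 0.14]
1 t [0.0, 0.0, 0.0] az -0.8678 rows 5.5 | p [0.5513, -0.2666, 0.14]
1 t [0.0, -0.0, 0.1038] az -0.8678 rows 2.0 | p [0.5513, -0.2666, 0.057]
arc
0 t [0.0025, 0.0, -0.0077] az -0.0 rows 0.2 | p [0.551, -0.2646, 0.0632]
0 t [0.0061, 0.0, -0.0165] az -0.0 rows 0.2 | p [0.5504, -0.2618, 0.0702]
0 t [0.0108, -0.0, -0.0247] az -0.0 rows 0.2 | p [0.5497, -0.2581, 0.0768]
0 t [0.0164, -0.0, -0.0323] az -0.0 rows 0.2 | p [0.5489, -0.2537, 0.0829]
0 t [0.0229, -0.0, -0.0392] az -0.0 rows 0.2 | p [0.5479, -0.2486, 0.0883]
0 t [0.0302, -0.0, -0.0452] az -0.0 rows 0.2 | p [0.5468, -0.2428, 0.0932]
0 t [0.0382, -0.0, -0.0503] az -0.0 rows 0.2 | p [0.5457, -0.2365, 0.0972]
0 t [0.0467, -0.0, -0.0544] az -0.0 rows 0.2 | p [0.5444, -0.2298, 0.1005]
0 t [0.0557, 0.0, -0.0574] az -0.0 rows 0.2 | p [0.5431, -0.2228, 0.1029]
1 t [-0.0125, -0.0, -0.0] az -0.0 rows 0.2 | p [0.5449, -0.2326, 0.1029]
1 t [-0.0312, -0.0, -0.0] az -0.0 rows 0.4 | p [0.5477, -0.2473, 0.1029]
1 t [-0.05, -0.0, -0.0] az -0.0 rows 0.4 | p [0.5505, -0.2621, 0.1029]
1 t [-0.0687, 0.0, 0.0] az -0.0 rows 0.4 | p [0.5533, -0.2768, 0.1029]
1 t [-0.0787, -0.0, 0.0] az -0.0 rows 0.2 | p [0.5547, -0.2847, 0.1029]
1 t [-0.0695, -0.0, -0.0019] az -0.0 rows 0.2 | p [0.5534, -0.2774, 0.1044]
1 t [-0.06, -0.0, -0.0026] az -0.0 rows 0.2 | p [0.552, -0.27, 0.105]
1 t [-0.0533, -0.0, -0.0025] az -0.0 rows 0.1 | p [0.551, -0.2647, 0.1048]
```

>>> step_arm(commands=[{"tx": 0.5647,"ty": -0.1395,"tz": 0.1454,"az": -0.999,"grip": 45},{"tx": 0.5647,"ty": -0.1395,"tz": 0.1454,"az": -0.999,"grip": 45},{"tx": 0.5647,"ty": -0.1395,"tz": 0.1454,"az": -0.999,"grip": 45},{"tx": 0.5647,"ty": -0.1395,"tz": 0.1454,"az": -0.999,"grip": 45},{"tx": 0.5647,"ty": -0.1395,"tz": 0.1454,"az": -0.999,"grip": 45},{"tx": 0.5647,"ty": -0.1395,"tz": 0.1454,"az": -0.999,"grip": 45},{"tx": 0.5647,"ty": -0.1395,"tz": 0.1454,"az": -0.999,"grip": 45},{"tx": 0.5647,"ty": -0.1395,"tz": 0.1454,"az": -0.999,"grip": 45},{"tx": 0.5647,"ty": -0.1395,"tz": 0.1454,"az": -0.999,"grip": 45},{"tx": 0.5647,"ty": -0.1395,"tz": 0.1454,"az": -0.999,"grip": 45},{"tx": 0.5647,"ty": -0.1395,"tz": 0.1454,"az": -0.999,"grip": 45},{"tx": 0.5647,"ty": -0.1395,"tz": 0.1454,"az": -0.999,"grip": 45}])

```text
invalid input at $.commands[0]: expected keys tx, ty, tz, ax, ay, az, grip
```

>>> step_arm(commands=[{"tx": 0.5647,"ty": -0.1395,"tz": 0.1454,"ax": 0,"ay": 0,"az": -0.999,"grip": 45},{"tx": 0.5647,"ty": -0.1395,"tz": 0.1454,"ax": 0,"ay": 0,"az": -0.999,"grip": 45},{"tx": 0.5647,"ty": -0.1395,"tz": 0.1454,"ax": 0,"ay": 0,"az": -0.999,"grip": 45},{"tx": 0.5647,"ty": -0.1395,"tz": 0.1454,"ax": 0,"ay": 0,"az": -0.999,"grip": 45},{"tx": 0.5647,"ty": -0.1395,"tz": 0.1454,"ax": 0,"ay": 0,"az": -0.999,"grip": 45},{"tx": 0.5647,"ty": -0.1395,"tz": 0.1454,"ax": 0,"ay": 0,"az": -0.999,"grip": 45},{"tx": 0.5647,"ty": -0.1395,"tz": 0.1454,"ax": 0,"ay": 0,"az": -0.999,"grip": 45},{"tx": 0.5647,"ty": -0.1395,"tz": 0.1454,"ax": 0,"ay": 0,"az": -0.999,"grip": 45},{"tx": 0.5647,"ty": -0.1395,"tz": 0.1454,"ax": 0,"ay": 0,"az": -0.999,"grip": 45},{"tx": 0.5647,"ty": -0.1395,"tz": 0.1454,"ax": 0,"ay": 0,"az": -0.999,"grip": 45},{"tx": 0.5647,"ty": -0.1395,"tz": 0.1454,"ax": 0,"ay": 0,"az": -0.999,"grip": 45},{"tx": 0.5647,"ty": -0.1395,"tz": 0.1454,"ax": 0,"ay": 0,"az": -0.999,"grip": 45}])

```text
t: 3.05
eef_pos: [0.5541, -0.2638, 0.1386]
tcp_rot: [-2.696, -1.612, -0.0]
force: [0.0, 0.8, 0.3]
grip_width: 0.0448
gripper_force: 0.0
```

>>> step_arm(commands=[{"tx": 0,"ty": 0,"tz": 0,"ax": 0,"ay": 0,"az": -0.8678,"grip": 45},{"tx": 0,"ty": 0,"tz": 0,"ax": 0,"ay": 0,"az": -0.8678,"grip": 45},{"tx": 0,"ty": 0,"tz": 0,"ax": 0,"ay": 0,"az": -0.8678,"grip": 45},{"tx": 0,"ty": 0,"tz": 0,"ax": 0,"ay": 0,"az": -0.8678,"grip": 45},{"tx": 0,"ty": 0,"tz": 0,"ax": 0,"ay": 0,"az": -0.8678,"grip": 45},{"tx": 0,"ty": 0,"tz": 0,"ax": 0,"ay": 0,"az": -0.8678,"grip": 45},{"tx": 0,"ty": 0,"tz": 0,"ax": 0,"ay": 0,"az": -0.8678,"grip": 45}])

```text
t: 3.63
eef_pos: [0.5514, -0.2665, 0.1399]
tcp_rot: [-2.002, -2.421, 0.0]
force: [-0.1, 0.2, -0.1]
grip_width: 0.045
gripper_force: 0.0
```

>>> step_arm(commands=[{"tx": 0,"ty": 0,"tz": 0.05,"ax": 0,"ay": 0,"az": 0,"grip": 45},{"tx": 0,"ty": 0,"tz": 0.08,"ax": 0,"ay": 0,"az": 0,"grip": 45},{"tx": 0,"ty": 0,"tz": 0.1038,"ax": 0,"ay": 0,"az": 0,"grip": 45},{"tx": 0,"ty": 0,"tz": 0.1038,"ax": 0,"ay": 0,"az": 0,"grip": 45},{"tx": 0,"ty": 0,"tz": 0.1038,"ax": 0,"ay": 0,"az": 0,"grip": 12},{"tx": 0,"ty": 0,"tz": 0.1038,"ax": 0,"ay": 0,"az": 0,"grip": 12},{"tx": 0,"ty": 0,"tz": 0.1038,"ax": 0,"ay": 0,"az": 0,"grip": 12},{"tx": 0,"ty": 0,"tz": 0.1038,"ax": 0,"ay": 0,"az": 0,"grip": 12},{"tx": 0,"ty": 0,"tz": 0.1038,"ax": 0,"ay": 0,"az": 0,"grip": 12},{"tx": 0,"ty": 0,"tz": 0.1038,"ax": 0,"ay": 0,"az": 0,"grip": 12}], force=40)

```text
t: 4.47
eef_pos: [0.5528, -0.2669, 0.0588]
tcp_rot: [2.003, 2.415, 0.002]
force: [5.9, 1.1, -2.2]
grip_width: 0.0174
gripper_force: 39.0
```

>>> step_arm(commands=[{"tx": 0.0025,"ty": 0,"tz": -0.0077,"ax": 0,"ay": 0,"az": 0,"grip": 12},{"tx": 0.0061,"ty": 0,"tz": -0.0165,"ax": 0,"ay": 0,"az": 0,"grip": 12},{"tx": 0.0108,"ty": 0,"tz": -0.0247,"ax": 0,"ay": 0,"az": 0,"grip": 12},{"tx": 0.0164,"ty": 0,"tz": -0.0323,"ax": 0,"ay": 0,"az": 0,"grip": 12},{"tx": 0.0229,"ty": 0,"tz": -0.0392,"ax": 0,"ay": 0,"az": 0,"grip": 12},{"tx": 0.0302,"ty": 0,"tz": -0.0452,"ax": 0,"ay": 0,"az": 0,"grip": 12},{"tx": 0.0382,"ty": 0,"tz": -0.0503,"ax": 0,"ay": 0,"az": 0,"grip": 12},{"tx": 0.0467,"ty": 0,"tz": -0.0544,"ax": 0,"ay": 0,"az": 0,"grip": 12},{"tx": 0.0557,"ty": 0,"tz": -0.0574,"ax": 0,"ay": 0,"az": 0,"grip": 12},{"tx": 0.0557,"ty": 0,"tz": -0.0574,"ax": 0,"ay": 0,"az": 0,"grip": 12}])

```text
t: 5.3
eef_pos: [0.5446, -0.2223, 0.1052]
tcp_rot: [2.002, 2.415, 0.003]
force: [6.7, -0.2, -2.9]
grip_width: 0.0172
gripper_force: 39.4
```

Run:
```python
from h import *
c=camera('scene');cv2.imwrite('pics/s1.png',cv2.resize(c['pixels'][130:280,130:330,::-1],None,fx=4,fy=4,interpolation=cv2.INTER_CUBIC))
```

```text
(no output)
```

View pics/s1.png

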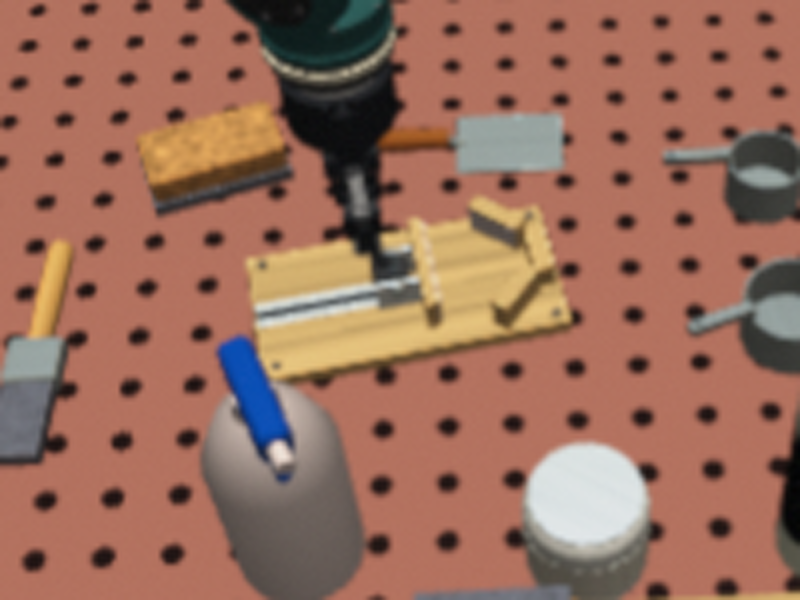

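The scene crop shows the lever raised in the gripper at about (365,230), with the keeper still near the middle. Next I draw the keeper back, then stand the lever upright.

>>> step_arm(commands=[{"tx": -0.0125,"ty": 0,"tz": 0,"ax": 0,"ay": 0,"az": 0,"grip": 12},{"tx": -0.0312,"ty": 0,"tz": 0,"ax": 0,"ay": 0,"az": 0,"grip": 12},{"tx": -0.05,"ty": 0,"tz": 0,"ax": 0,"ay": 0,"az": 0,"grip": 12},{"tx": -0.0687,"ty": 0,"tz": 0,"ax": 0,"ay": 0,"az": 0,"grip": 12},{"tx": -0.0787,"ty": 0,"tz": 0,"ax": 0,"ay": 0,"az": 0,"grip": 12},{"tx": -0.0787,"ty": 0,"tz": 0,"ax": 0,"ay": 0,"az": 0,"grip": 12},{"tx": -0.0787,"ty": 0,"tz": 0,"ax": 0,"ay": 0,"az": 0,"grip": 12},{"tx": -0.0695,"ty": 0,"tz": -0.0019,"ax": 0,"ay": 0,"az": 0,"grip": 12},{"tx": -0.06,"ty": 0,"tz": -0.0026,"ax": 0,"ay": 0,"az": 0,"grip": 12},{"tx": -0.0533,"ty": 0,"tz": -0.0025,"ax": 0,"ay": 0,"az": 0,"grip": 12},{"tx": -0.0533,"ty": 0,"tz": -0.0025,"ax": 0,"ay": 0,"az": 0,"grip": 12}])

```text
t: 6.27
eef_pos: [0.5523, -0.2643, 0.1067]
tcp_rot: [2.003, 2.416, 0.002]
force: [6.5, 0.9, -4.9]
grip_width: 0.0171
gripper_force: 39.6
```

>>> step_arm(commands=[{"tx": 0,"ty": 0,"tz": 0,"ax": 0,"ay": 0,"az": 0,"grip": 45},{"tx": 0,"ty": 0,"tz": 0,"ax": 0,"ay": 0,"az": 0,"grip": 45},{"tx": 0,"ty": 0,"tz": 0,"ax": 0,"ay": 0,"az": 0,"grip": 45},{"tx": 0,"ty": 0,"tz": 0,"ax": 0,"ay": 0,"az": 0,"grip": 45},{"tx": 0,"ty": 0,"tz": -0.1,"ax": 0,"ay": 0,"az": 0,"grip": 45},{"tx": 0,"ty": 0,"tz": -0.1,"ax": 0,"ay": 0,"az": 0,"grip": 45},{"tx": 0,"ty": 0,"tz": -0.1,"ax": 0,"ay": 0,"az": 0,"grip": 45}])

```text
t: 6.85
eef_pos: [0.5528, -0.266, 0.1917]
tcp_rot: [2.0, 2.411, 0.001]
force: [0.7, -1.3, 0.1]
grip_width: 0.0448
gripper_force: 0.0
```

```bash
cat >> h.py <<'E'
D=np.radians
CUPS={1:(.5686,.3834,-1.237),2:(.5876,.0934,-1.2177),3:(.445,.0896,-1.5442),4:(.5864,.23,-1.715),5:(.4283,.2345,-1.9351)}
FAN={1:-20,2:45,3:105,4:165,5:222};OPT={1:np.pi,2:np.pi,3:0,4:0,5:0}
def grasp(i,x,y,z,yaw): # TCP pose for cup i with origin x,y,z
    r=(END[i-1]-14)/1e3;return np.array([x+r*np.cos(yaw),y+r*np.sin(yaw),z+HB[i-1]/1e3+.011]),yaw+OPT[i]
def up(g,z):return (np.array([g[0][0],g[0][1],z]),g[1])
E
cat > look.py <<'E'
from h import *
import sys
cams=[camera('top'),camera('scene')]
for i in map(int,sys.argv[1:]):
    v=CUPS[i]
    for k in((0,1),(0,)):
        r=fit([cams[j] for j in k],cupparts(i),v[0],v[1],0,v[2]);print(i,k,round(r.fun),r.x.round(4).tolist(),'d mm',((r.x-v)[:2]*1e3).round(1),round(r.x[2]-v[2],3))
E
python3 look.py 1
python3 - <<'E'
from h import *
g=grasp(1,*CUPS[1][:2],0,CUPS[1][2])
plan([[up(g,.16),g],[up(g,.19)]])
E
```

```text
1 (0, 1) 633 [0.5682, 0.3782, -1.2164] d mm [-0.4 -5.2] 0.021
1 (0,) 340 [0.5654, 0.3893, -1.2274] d mm [-3.2  5.9] 0.01
0 t [0.6964, 0.1852, 0.0331] az -0.1883 rows 13.8 | p [0.5942, 0.3097, 0.16]
0 t [0.6964, 0.1852, 0.1587] az -0.1883 rows 2.4 | p [0.5942, 0.3097, 0.0595]
1 t [0.0, 0.0, -0.1631] az -0.0 rows 3.1 | p [0.5942, 0.3097, 0.19]
```

Run:
```python
from h import *
c=camera('top');cv2.imwrite('pics/t1.png',c['pixels'][:,:,::-1])
```

```text
(no output)
```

View pics/t1.png

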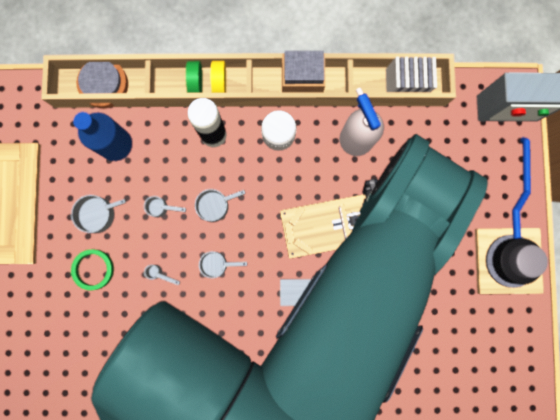

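Cup1 still stands at (93,214) as before. The picture is brighter, so the mask threshold must be relative. I go on to cup1.

>>> step_arm(commands=[{"tx": 0.6964,"ty": 0.1852,"tz": 0.0331,"ax": 0,"ay": 0,"az": -0.1883,"grip": 32},{"tx": 0.6964,"ty": 0.1852,"tz": 0.0331,"ax": 0,"ay": 0,"az": -0.1883,"grip": 32},{"tx": 0.6964,"ty": 0.1852,"tz": 0.0331,"ax": 0,"ay": 0,"az": -0.1883,"grip": 32},{"tx": 0.6964,"ty": 0.1852,"tz": 0.0331,"ax": 0,"ay": 0,"az": -0.1883,"grip": 32},{"tx": 0.6964,"ty": 0.1852,"tz": 0.0331,"ax": 0,"ay": 0,"az": -0.1883,"grip": 32},{"tx": 0.6964,"ty": 0.1852,"tz": 0.0331,"ax": 0,"ay": 0,"az": -0.1883,"grip": 32},{"tx": 0.6964,"ty": 0.1852,"tz": 0.0331,"ax": 0,"ay": 0,"az": -0.1883,"grip": 32},{"tx": 0.6964,"ty": 0.1852,"tz": 0.0331,"ax": 0,"ay": 0,"az": -0.1883,"grip": 32},{"tx": 0.6964,"ty": 0.1852,"tz": 0.0331,"ax": 0,"ay": 0,"az": -0.1883,"grip": 32},{"tx": 0.6964,"ty": 0.1852,"tz": 0.0331,"ax": 0,"ay": 0,"az": -0.1883,"grip": 32},{"tx": 0.6964,"ty": 0.1852,"tz": 0.0331,"ax": 0,"ay": 0,"az": -0.1883,"grip": 32},{"tx": 0.6964,"ty": 0.1852,"tz": 0.0331,"ax": 0,"ay": 0,"az": -0.1883,"grip": 32}])

```text
t: 8.0
eef_pos: [0.5868, 0.2354, 0.1605]
tcp_rot: [-1.82, -2.559, 0.003]
force: [0.2, -0.4, -1.1]
grip_width: 0.0318
gripper_force: 0.0
```

>>> step_arm(commands=[{"tx": 0,"ty": 0,"tz": 0,"ax": 0,"ay": 0,"az": 0,"grip": 32},{"tx": 0,"ty": 0,"tz": 0,"ax": 0,"ay": 0,"az": 0,"grip": 32},{"tx": 0,"ty": 0,"tz": 0,"ax": 0,"ay": 0,"az": 0,"grip": 32}])

```text
t: 8.25
eef_pos: [0.5872, 0.2332, 0.1607]
tcp_rot: [-1.82, -2.559, 0.003]
force: [-0.1, -1.1, -0.3]
grip_width: 0.0323
gripper_force: 0.0
```

```bash
cat >> h.py <<'E'
def graymask(c):
    p=c['pixels'].astype(float);s=(p[:,:,0]-p[:,:,2])/np.maximum(p.max(2),1);bg=np.median(s[100:300,40:440]);return np.clip((.75*bg-s)/(.35*bg),0,1)
fit.__defaults__=(graymask,)+fit.__defaults__[1:]
E
python3 look.py 1 2 3
python3 - <<'E'
from h import *
o=get_obs();R=Ro.from_rotvec(o['tcp_rot']).as_matrix();print(o['t'],o['eef_pos'].round(4),np.arctan2(R[1,0],R[0,0]),R[2,2])
E
```

```text
1 (0, 1) 1089 [0.5704, 0.382, -1.2637] d mm [ 1.8 -1.4] -0.027
1 (0,) 784 [0.5789, 0.3932, -1.7852] d mm [10.3  9.8] -0.548
2 (0, 1) 464 [0.5861, 0.0907, -1.1757] d mm [-1.5 -2.7] 0.042
2 (0,) 258 [0.5884, 0.0953, -1.2356] d mm [0.8 1.9] -0.018
3 (0, 1) 345 [0.4448, 0.0924, -1.5424] d mm [-0.2  2.8] 0.002
3 (0,) 240 [0.444, 0.094, -1.5359] d mm [-1.   4.4] 0.008
8.35 [0.5876 0.2323 0.1615] 1.9035861996385317 -0.9999995157148732
```

Run:
```python
from h import *
g=grasp(1,*CUPS[1][:2],0,CUPS[1][2])
plan([[up(g,.16),g],[up(g,.17)]])
```

```text
0 t [0.0888, 0.0394, 0.0018] az -0.0013 rows 1.9 | p [0.5942, 0.3097, 0.16]
0 t [0.0888, 0.0394, 0.1275] az -0.0013 rows 2.4 | p [0.5942, 0.3097, 0.0595]
1 t [0.0, 0.0, -0.1381] az -0.0 rows 2.6 | p [0.5942, 0.3097, 0.17]
```

>>> step_arm(commands=[{"tx": 0.0888,"ty": 0.0394,"tz": 0.0018,"ax": 0,"ay": 0,"az": 0,"grip": 32},{"tx": 0.0888,"ty": 0.0394,"tz": 0.0018,"ax": 0,"ay": 0,"az": 0,"grip": 32},{"tx": 0.0888,"ty": 0.0394,"tz": 0.0018,"ax": 0,"ay": 0,"az": 0,"grip": 32},{"tx": 0.0888,"ty": 0.0394,"tz": 0.05,"ax": 0,"ay": 0,"az": 0,"grip": 32},{"tx": 0.0888,"ty": 0.0394,"tz": 0.1,"ax": 0,"ay": 0,"az": 0,"grip": 32},{"tx": 0.0888,"ty": 0.0394,"tz": 0.1275,"ax": 0,"ay": 0,"az": 0,"grip": 32},{"tx": 0.0888,"ty": 0.0394,"tz": 0.1275,"ax": 0,"ay": 0,"az": 0,"grip": 32},{"tx": 0.0888,"ty": 0.0394,"tz": 0.1275,"ax": 0,"ay": 0,"az": 0,"grip": 32}])

```text
t: 9.02
eef_pos: [0.5941, 0.3097, 0.0598]
tcp_rot: [-1.822, -2.558, 0.002]
force: [0.9, 0.0, 0.4]
grip_width: 0.032
gripper_force: 0.0
```

>>> step_arm(commands=[{"tx": 0,"ty": 0,"tz": 0,"ax": 0,"ay": 0,"az": 0,"grip": 5},{"tx": 0,"ty": 0,"tz": 0,"ax": 0,"ay": 0,"az": 0,"grip": 5},{"tx": 0,"ty": 0,"tz": 0,"ax": 0,"ay": 0,"az": 0,"grip": 5},{"tx": 0,"ty": 0,"tz": 0,"ax": 0,"ay": 0,"az": 0,"grip": 5},{"tx": 0,"ty": 0,"tz": 0,"ax": 0,"ay": 0,"az": 0,"grip": 5},{"tx": 0,"ty": 0,"tz": 0,"ax": 0,"ay": 0,"az": 0,"grip": 5}], force=70)

```text
t: 9.52
eef_pos: [0.5955, 0.3108, 0.0622]
tcp_rot: [1.82, 2.557, 0.004]
force: [-0.3, -4.8, 7.7]
grip_width: 0.0085
gripper_force: 68.7
```

Run:
```python
from h import *
s=caddyw(47,0,15,CAD);q=grasp(1,s[0],s[1],.015,D(FAN[1]));g=grasp(1,*CUPS[1][:2],0,CUPS[1][2])
mid=((g[0]*.5+q[0]*.5),(g[1]+.35))
c=lambda z:(np.array([q[0][0],q[0][1],z]),q[1])
plan([[up(g,.17)],[up(mid,.17)],[c(.17)],[c(.078)]],start=g)
```

```text
0 t [0.0, 0.0, -0.1381] az -0.0 rows 2.6 | p [0.5942, 0.3097, 0.17]
1 t [-0.2958, -0.0956, -0.0] az -0.4456 rows 6.0 | p [0.5994, 0.0611, 0.17]
2 t [-0.245, -0.1912, -0.0] az -0.6849 rows 6.0 | p [0.6047, -0.1875, 0.17]
3 t [0.0, -0.0, 0.115] az -0.0 rows 2.2 | p [0.6047, -0.1875, 0.078]
```

>>> step_arm(commands=[{"tx": 0,"ty": 0,"tz": -0.04,"ax": 0,"ay": 0,"az": 0,"grip": 5},{"tx": 0,"ty": 0,"tz": -0.09,"ax": 0,"ay": 0,"az": 0,"grip": 5},{"tx": 0,"ty": 0,"tz": -0.1381,"ax": 0,"ay": 0,"az": 0,"grip": 5},{"tx": 0,"ty": 0,"tz": -0.1381,"ax": 0,"ay": 0,"az": 0,"grip": 5},{"tx": 0,"ty": 0,"tz": -0.1381,"ax": 0,"ay": 0,"az": 0,"grip": 5}])

```text
t: 9.93
eef_pos: [0.5956, 0.3114, 0.1739]
tcp_rot: [1.819, 2.557, 0.008]
force: [0.4, 0.0, -2.9]
grip_width: 0.0086
gripper_force: 68.7
```

>>> step_arm(commands=[{"tx": -0.0493,"ty": -0.0159,"tz": 0,"ax": 0,"ay": 0,"az": -0.0743,"grip": 5},{"tx": -0.0986,"ty": -0.0319,"tz": 0,"ax": 0,"ay": 0,"az": -0.1485,"grip": 5},{"tx": -0.1479,"ty": -0.0478,"tz": 0,"ax": 0,"ay": 0,"az": -0.2228,"grip": 5},{"tx": -0.1972,"ty": -0.0637,"tz": 0,"ax": 0,"ay": 0,"az": -0.2971,"grip": 5},{"tx": -0.2465,"ty": -0.0797,"tz": 0,"ax": 0,"ay": 0,"az": -0.3713,"grip": 5},{"tx": -0.2958,"ty": -0.0956,"tz": 0,"ax": 0,"ay": 0,"az": -0.4456,"grip": 5},{"tx": -0.2958,"ty": -0.0956,"tz": 0,"ax": 0,"ay": 0,"az": -0.4456,"grip": 5},{"tx": -0.2958,"ty": -0.0956,"tz": 0,"ax": 0,"ay": 0,"az": -0.4456,"grip": 5}])

```text
t: 10.6
eef_pos: [0.5993, 0.0602, 0.1699]
tcp_rot: [-1.352, -2.835, 0.0]
force: [0.6, 0.8, -1.9]
grip_width: 0.0085
gripper_force: 68.7
```

>>> step_arm(commands=[{"tx": -0.0408,"ty": -0.0319,"tz": 0,"ax": 0,"ay": 0,"az": -0.1141,"grip": 5},{"tx": -0.0817,"ty": -0.0637,"tz": 0,"ax": 0,"ay": 0,"az": -0.2283,"grip": 5},{"tx": -0.1225,"ty": -0.0956,"tz": 0,"ax": 0,"ay": 0,"az": -0.3425,"grip": 5},{"tx": -0.1633,"ty": -0.1275,"tz": 0,"ax": 0,"ay": 0,"az": -0.4566,"grip": 5},{"tx": -0.2042,"ty": -0.1593,"tz": 0,"ax": 0,"ay": 0,"az": -0.5707,"grip": 5},{"tx": -0.245,"ty": -0.1912,"tz": 0,"ax": 0,"ay": 0,"az": -0.6849,"grip": 5},{"tx": -0.245,"ty": -0.1912,"tz": 0,"ax": 0,"ay": 0,"az": -0.6849,"grip": 5},{"tx": -0.245,"ty": -0.1912,"tz": 0,"ax": 0,"ay": 0,"az": -0.6849,"grip": 5},{"tx": -0.245,"ty": -0.1912,"tz": 0,"ax": 0,"ay": 0,"az": -0.6849,"grip": 5}])

```text
t: 11.35
eef_pos: [0.605, -0.1852, 0.1699]
tcp_rot: [-0.546, -3.093, -0.001]
force: [-0.1, 0.8, -1.6]
grip_width: 0.0081
gripper_force: 68.8
```

Run:
```python
from h import *
c=camera('scene');cv2.imwrite('pics/s2.png',cv2.resize(c['pixels'][90:290,120:400,::-1],None,fx=2.8,fy=2.8,interpolation=cv2.INTER_CUBIC))
o=get_obs();print(o['eef_pos'])
```

```text
[ 0.60497408 -0.18471184  0.17006511]
```

View pics/s2.png

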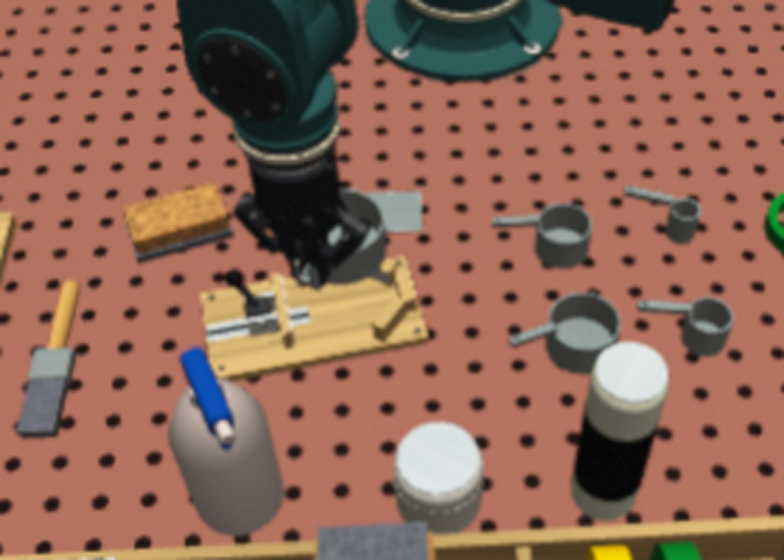

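The cup hangs level over the caddy. The lever is upright with its ball at crop (235,277), and the keeper plate is at crop (280,310). I check the keeper value and then lower.

Run:
```python
from h import *
c=camera('scene');Rl=Ro.from_euler('z',CAD[2]).as_matrix()[:2,:2]
for n,u,v,z in(('plate front end',289,345,.03),('plate top back end',277,275,.045),('ball',235,277,.099)):
    p=ray(c,120+u/2.8,90+v/2.8,z);print(n,(Rl.T@(p[:2]-CAD[:2])*1e3).round(1))
s=caddyw(47,0,15,CAD);q=grasp(1,s[0],s[1],.015,D(FAN[1]))
plan([[up(q,.17),up(q,.079)],[up(q,.14)]]);print(q)
```

```text
plate front end [-23.5 -52.7]
plate top back end [-22.   33.8]
ball [-64.2  -5.8]
0 t [-0.0008, -0.0036, 0.0003] az 0.0015 rows 0.1 | p [0.6047, -0.1875, 0.17]
0 t [-0.0008, -0.0036, 0.1141] az 0.0015 rows 2.2 | p [0.6047, -0.1875, 0.079]
1 t [0.0, 0.0, -0.0763] az -0.0 rows 1.5 | p [0.6047, -0.1875, 0.14]
(array([ 0.60469494, -0.18749001,  0.0745    ]), np.float64(2.792526803190927))
```

>>> step_arm(commands=[{"tx": -0.0008,"ty": -0.0036,"tz": 0.03,"ax": 0,"ay": 0,"az": 0,"grip": 5},{"tx": -0.0008,"ty": -0.0036,"tz": 0.07,"ax": 0,"ay": 0,"az": 0,"grip": 5},{"tx": -0.0008,"ty": -0.0036,"tz": 0.1,"ax": 0,"ay": 0,"az": 0,"grip": 5},{"tx": -0.0008,"ty": -0.0036,"tz": 0.112,"ax": 0,"ay": 0,"az": 0,"grip": 5},{"tx": -0.0008,"ty": -0.0036,"tz": 0.1145,"ax": 0,"ay": 0,"az": 0,"grip": 5},{"tx": -0.0008,"ty": -0.0036,"tz": 0.1165,"ax": 0,"ay": 0,"az": 0,"grip": 5},{"tx": -0.0008,"ty": -0.0036,"tz": 0.1165,"ax": 0,"ay": 0,"az": 0,"grip": 5},{"tx": -0.0008,"ty": -0.0036,"tz": 0.1165,"ax": 0,"ay": 0,"az": 0,"grip": 5}])

```text
t: 12.12
eef_pos: [0.6051, -0.1892, 0.0785]
tcp_rot: [0.545, 3.092, -0.001]
force: [-0.4, -1.7, -1.6]
grip_width: 0.0079
gripper_force: 68.8
```

>>> step_arm(commands=[{"tx": 0,"ty": 0,"tz": 0.002,"ax": 0,"ay": 0,"az": 0,"grip": 5},{"tx": 0,"ty": 0,"tz": 0.003,"ax": 0,"ay": 0,"az": 0,"grip": 5},{"tx": 0,"ty": 0,"tz": 0.003,"ax": 0,"ay": 0,"az": 0,"grip": 5},{"tx": 0,"ty": 0,"tz": 0.003,"ax": 0,"ay": 0,"az": 0,"grip": 5}])

```text
t: 12.45
eef_pos: [0.6059, -0.1897, 0.0767]
tcp_rot: [0.545, 3.09, -0.001]
force: [2.3, 0.7, 12.4]
grip_width: 0.0087
gripper_force: 70.6
```

Contact. I release, rise, and move clear of the view.

>>> step_arm(commands=[{"tx": 0,"ty": 0,"tz": -0.001,"ax": 0,"ay": 0,"az": 0,"grip": 28},{"tx": 0,"ty": 0,"tz": -0.001,"ax": 0,"ay": 0,"az": 0,"grip": 28},{"tx": 0,"ty": 0,"tz": -0.001,"ax": 0,"ay": 0,"az": 0,"grip": 28},{"tx": 0,"ty": 0,"tz": -0.001,"ax": 0,"ay": 0,"az": 0,"grip": 28},{"tx": 0,"ty": 0,"tz": -0.03,"ax": 0,"ay": 0,"az": 0,"grip": 28},{"tx": 0,"ty": 0,"tz": -0.07,"ax": 0,"ay": 0,"az": 0,"grip": 28},{"tx": 0,"ty": 0,"tz": -0.12,"ax": 0,"ay": 0,"az": 0,"grip": 28},{"tx": 0,"ty": 0,"tz": -0.12,"ax": 0,"ay": 0,"az": 0,"grip": 28}])

```text
t: 13.12
eef_pos: [0.6066, -0.1901, 0.1776]
tcp_rot: [0.544, 3.086, -0.003]
force: [1.1, -1.7, 0.9]
grip_width: 0.0279
gripper_force: 0.0
```

Run:
```python
from h import *
v=CUPS[2];g=grasp(2,v[0],v[1],0,v[2]);print(g)
plan([[up(g,.17)],[g]])
```

```text
(array([0.61318955, 0.02396532, 0.0585    ]), 1.9238926535897931)
0 t [0.0837, 0.2543, 0.0094] az 1.1063 rows 7.0 | p [0.6132, 0.024, 0.17]
1 t [0.0, -0.0, 0.1394] az -0.0 rows 2.7 | p [0.6132, 0.024, 0.0585]
```

>>> step_arm(commands=[{"tx": 0.0837,"ty": 0.2543,"tz": 0.0094,"ax": 0,"ay": 0,"az": 1,"grip": 32},{"tx": 0.0837,"ty": 0.2543,"tz": 0.0094,"ax": 0,"ay": 0,"az": 1,"grip": 32},{"tx": 0.0837,"ty": 0.2543,"tz": 0.0094,"ax": 0,"ay": 0,"az": 1,"grip": 32},{"tx": 0.0837,"ty": 0.2543,"tz": 0.0094,"ax": 0,"ay": 0,"az": 1,"grip": 32},{"tx": 0.0837,"ty": 0.2543,"tz": 0.0094,"ax": 0,"ay": 0,"az": 1,"grip": 32},{"tx": 0.0837,"ty": 0.2543,"tz": 0.0094,"ax": 0,"ay": 0,"az": 1,"grip": 32},{"tx": 0.0837,"ty": 0.2543,"tz": 0.0094,"ax": 0,"ay": 0,"az": 1,"grip": 32},{"tx": 0.0837,"ty": 0.2543,"tz": 0.0094,"ax": 0,"ay": 0,"az": 1,"grip": 32},{"tx": 0.0837,"ty": 0.2543,"tz": 0.0094,"ax": 0,"ay": 0,"az": 1,"grip": 32}])

```text
t: 13.87
eef_pos: [0.6111, 0.0248, 0.1631]
tcp_rot: [1.684, 2.652, -0.0]
force: [0.4, -1.1, -0.1]
grip_width: 0.0321
gripper_force: 0.0
```

>>> step_arm(commands=[{"tx": 0,"ty": 0,"tz": 0,"ax": 0,"ay": 0,"az": 0.1063,"grip": 32},{"tx": 0,"ty": 0,"tz": 0,"ax": 0,"ay": 0,"az": 0.1063,"grip": 32},{"tx": 0,"ty": 0,"tz": 0,"ax": 0,"ay": 0,"az": 0.1063,"grip": 32}])

```text
t: 14.12
eef_pos: [0.6112, 0.0242, 0.1632]
tcp_rot: [-1.793, -2.579, 0.0]
force: [-0.4, -0.3, 0.3]
grip_width: 0.032
gripper_force: 0.0
```

Run:
```python
from h import *
T=camera('top');Sc=camera('scene')
a=cv2.resize(Sc['pixels'][130:250,170:410,::-1],None,fx=3.2,fy=3.2,interpolation=cv2.INTER_CUBIC)[:300]
b=cv2.resize(T['pixels'][170:290,140:390,::-1],None,fx=3,fy=3,interpolation=cv2.INTER_CUBIC)[:300,:768]
w=max(a.shape[1],b.shape[1]);pad=lambda m:np.pad(m,((0,0),(0,w-m.shape[1]),(0,0)))
cv2.imwrite('pics/m1.png',np.vstack([pad(a),pad(b)]))
s=caddyw(47,0,15,CAD)
for c in(T,Sc):
    r=fit([c],cupparts(1),s[0],s[1],.015,D(-20),mask=graymask);print('cup1',round(r.fun),r.x.round(4),(Ro.from_euler('z',-CAD[2]).as_matrix()[:2,:2]@(r.x[:2]-CAD[:2])*1e3).round(1))
v=CUPS[2];r=fit([Sc],cupparts(2),v[0],v[1],0,v[2]);print(r.fun,r.x)
g=grasp(2,v[0],v[1],0,v[2]);plan([[up(g,.17),g]])
```

```text
cup1 360 [ 0.5354 -0.1609 -0.3983] [46.2 -3.9]
cup1 156 [ 0.528  -0.1641 -0.3054] [44.4  3.9]
196.41098857341188 [ 0.58494886  0.08995516 -1.17665466]
0 t [-0.0013, 0.0022, -0.0085] az 0.0029 rows 0.2 | p [0.6132, 0.024, 0.17]
0 t [-0.0013, 0.0022, 0.1309] az 0.0029 rows 2.7 | p [0.6132, 0.024, 0.0585]
```

View pics/m1.png

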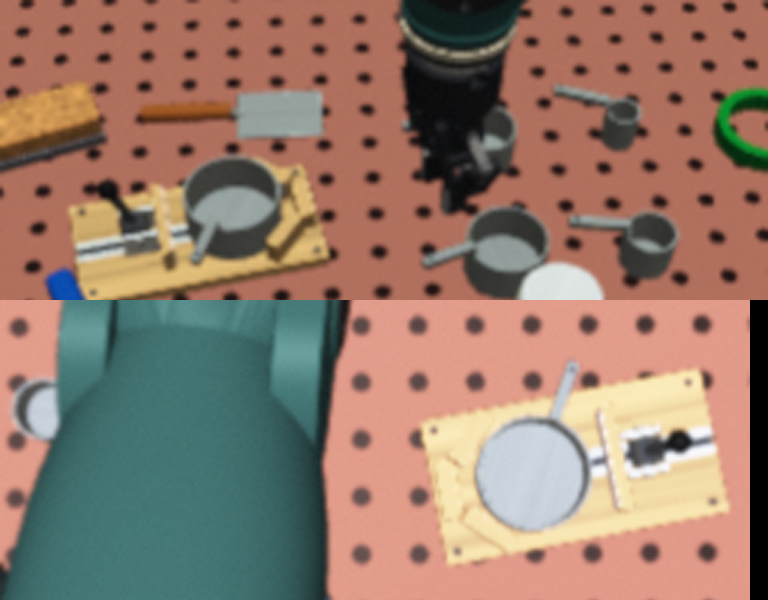

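Cup1 stands in the caddy: rim centre at crop (533,473) and handle tip at (572,370) in the lower half, keeper clear. Cup2 hasn't moved. I pick cup2 and refine cup1's centre meanwhile.

>>> step_arm(commands=[{"tx": -0.0013,"ty": 0.0022,"tz": 0.04,"ax": 0,"ay": 0,"az": 0.0029,"grip": 32},{"tx": -0.0013,"ty": 0.0022,"tz": 0.08,"ax": 0,"ay": 0,"az": 0.0029,"grip": 32},{"tx": -0.0013,"ty": 0.0022,"tz": 0.11,"ax": 0,"ay": 0,"az": 0.0029,"grip": 32},{"tx": -0.0013,"ty": 0.0022,"tz": 0.1309,"ax": 0,"ay": 0,"az": 0.0029,"grip": 32},{"tx": -0.0013,"ty": 0.0022,"tz": 0.1309,"ax": 0,"ay": 0,"az": 0.0029,"grip": 32},{"tx": -0.0013,"ty": 0.0022,"tz": 0.1309,"ax": 0,"ay": 0,"az": 0.0029,"grip": 32},{"tx": -0.0013,"ty": 0.0022,"tz": 0.1309,"ax": 0,"ay": 0,"az": 0.0029,"grip": 5},{"tx": -0.0013,"ty": 0.0022,"tz": 0.1309,"ax": 0,"ay": 0,"az": 0.0029,"grip": 5},{"tx": -0.0013,"ty": 0.0022,"tz": 0.1309,"ax": 0,"ay": 0,"az": 0.0029,"grip": 5},{"tx": -0.0013,"ty": 0.0022,"tz": 0.1309,"ax": 0,"ay": 0,"az": 0.0029,"grip": 5},{"tx": -0.0013,"ty": 0.0022,"tz": 0.1309,"ax": 0,"ay": 0,"az": 0.0029,"grip": 5},{"tx": -0.0013,"ty": 0.0022,"tz": 0.1309,"ax": 0,"ay": 0,"az": 0.0029,"grip": 5}])

```text
t: 15.22
eef_pos: [0.6141, 0.0242, 0.0599]
tcp_rot: [1.798, 2.573, 0.002]
force: [0.6, -2.2, 7.6]
grip_width: 0.0079
gripper_force: 68.7
```

>>> step_arm(commands=[{"tx": 0,"ty": 0,"tz": -0.05,"ax": 0,"ay": 0,"az": 0,"grip": 5},{"tx": 0,"ty": 0,"tz": -0.1,"ax": 0,"ay": 0,"az": 0,"grip": 5},{"tx": 0,"ty": 0,"tz": -0.15,"ax": 0,"ay": 0,"az": 0,"grip": 5},{"tx": 0,"ty": 0,"tz": -0.15,"ax": 0,"ay": 0,"az": 0,"grip": 5},{"tx": 0,"ty": 0,"tz": -0.15,"ax": 0,"ay": 0,"az": 0,"grip": 5}])

```text
t: 15.63
eef_pos: [0.6142, 0.0244, 0.1812]
tcp_rot: [1.797, 2.572, 0.004]
force: [0.6, 0.1, -0.7]
grip_width: 0.0086
gripper_force: 68.7
```

```bash
cat >> h.py <<'E'
Rc=Ro.from_euler('z',CAD[2]).as_matrix()[:2,:2]
loc=lambda p:(Rc.T@(np.asarray(p)[:2]-CAD[:2])*1e3).round(1)
def sat(c):
    p=c['pixels'].astype(float);return (p.max(2)-p.min(2))/np.maximum(p.max(2),1)
def rimfit(c,x,y,i,z0):
    "radial edge search of the outer rim circle of cup i (underside z0): saturation step; returns centre"
    s=cv2.GaussianBlur(sat(c),(0,0),.6).astype(np.float32);z=z0+H[i-1]/1e3;a=np.linspace(0,2*np.pi,120,endpoint=False);v=np.array([x,y])
    for it in range(6):
        rr=np.arange(RO[i-1]-7,RO[i-1]+7.1,.5)/1e3;P=[]
        for t in a:
            X=np.c_[v[0]+rr*np.cos(t),v[1]+rr*np.sin(t),0*rr+z];q=proj(c,X).astype(np.float32)
            g=np.gradient(cv2.remap(s,q[:,:1].copy(),q[:,1:].copy(),cv2.INTER_LINEAR)[:,0]);k=g.argmax()
            if g[k]>.012 and 0<k<len(rr)-1:P.append([t,rr[k]*1e3-RO[i-1]])
        P=np.array(P);keep=np.ones(len(P),bool);sol=np.zeros(3)
        for _ in range(6):
            A=np.c_[np.cos(P[:,0]),np.sin(P[:,0]),np.ones(len(P))];sol=np.linalg.lstsq(A[keep],P[keep,1],rcond=None)[0]
            e=P[:,1]-A@sol;keep=np.abs(e)<max(1.,1.5*np.std(e[keep]))
        v=v+sol[:2]/1e3
    return v,sol[2],keep.sum(),np.std(e[keep])
E
python3 - <<'E'
from h import *
T=camera('top');S_=camera('scene')
g=lambda u,v,z:ray(T,140+(u+.5)/3-.5,170+(v-300+.5)/3-.5,z)
c=g(533,473,.062);h=g(572,370,.0735);print('man',loc(c),c,'hdl',np.degrees(np.arctan2(h[1]-c[1],h[0]-c[0])),np.linalg.norm(h[:2]-c[:2]))
for cc in(T,S_): r=rimfit(cc,c[0],c[1],1,.015);print(r[0],loc(r[0]),r[1:])
# validate on known cups on table
for i in(4,): 
    for cc in(T,S_):print(i,rimfit(cc,*CUPS[i][:2],i,0),CUPS[i])
E
```

```text
man [46.5  1. ] [ 0.53050229 -0.16148876  0.062     ] hdl -21.008619214803034 0.08572487843431024
[ 0.53054545 -0.16193598] [46.1  1. ] (np.float64(-0.32637053013220463), np.int64(90), np.float64(0.42175915886127013))
[ 0.53733619 -0.16326151] [43.5 -5.4] (np.float64(0.8665277997784515), np.int64(45), np.float64(0.5022299932148103))
4 (array([0.58578126, 0.23042556]), np.float64(-0.6012253215419094), np.int64(49), np.float64(0.46812813552008453)) (0.5864, 0.23, -1.715)
4 (array([0.59069269, 0.22764959]), np.float64(0.3818834665353894), np.int64(47), np.float64(0.479118723342797)) (0.5864, 0.23, -1.715)
```

Run:
```python
from h import *
q=grasp(2,.5305,-.1617,.018,D(45));print(q)
o=get_obs();y0=1.9239;st=o['eef_pos']
plan([[(np.r_[q[0][:2],.18],y0+.72)],[(np.r_[q[0][:2],.18],y0+1.44)],[up(q,.18)]])
```

```text
(array([ 0.5828259, -0.1093741,  0.0765   ]), np.float64(3.9269908169872414))
0 t [-0.1443, -0.0927, -0.0023] az -0.9195 rows 5.8 | p [0.5828, -0.1094, 0.18]
1 t [0.0, 0.0, 0.0] az -0.9167 rows 5.8 | p [0.5828, -0.1094, 0.18]
2 t [0.0, 0.0, 0.0] az -0.7169 rows 4.5 | p [0.5828, -0.1094, 0.18]
```

>>> step_arm(commands=[{"tx": -0.0289,"ty": -0.0185,"tz": 0,"ax": 0,"ay": 0,"az": -0.15,"grip": 5},{"tx": -0.0577,"ty": -0.0371,"tz": 0,"ax": 0,"ay": 0,"az": -0.3,"grip": 5},{"tx": -0.0866,"ty": -0.0556,"tz": 0,"ax": 0,"ay": 0,"az": -0.45,"grip": 5},{"tx": -0.1154,"ty": -0.0742,"tz": 0,"ax": 0,"ay": 0,"az": -0.6,"grip": 5},{"tx": -0.1443,"ty": -0.0927,"tz": -0.0023,"ax": 0,"ay": 0,"az": -0.75,"grip": 5},{"tx": -0.1443,"ty": -0.0927,"tz": -0.0023,"ax": 0,"ay": 0,"az": -0.9195,"grip": 5},{"tx": -0.1443,"ty": -0.0927,"tz": -0.0023,"ax": 0,"ay": 0,"az": -0.9195,"grip": 5}])

```text
t: 16.32
eef_pos: [0.5823, -0.1105, 0.1791]
tcp_rot: [-0.767, -3.044, -0.0]
force: [-0.1, 0.6, -1.0]
grip_width: 0.0083
gripper_force: 68.7
```

>>> step_arm(commands=[{"tx": 0,"ty": 0,"tz": 0,"ax": 0,"ay": 0,"az": -0.15,"grip": 5},{"tx": 0,"ty": 0,"tz": 0,"ax": 0,"ay": 0,"az": -0.3,"grip": 5},{"tx": 0,"ty": 0,"tz": 0,"ax": 0,"ay": 0,"az": -0.45,"grip": 5},{"tx": 0,"ty": 0,"tz": 0,"ax": 0,"ay": 0,"az": -0.6,"grip": 5},{"tx": 0,"ty": 0,"tz": 0,"ax": 0,"ay": 0,"az": -0.75,"grip": 5},{"tx": 0,"ty": 0,"tz": 0,"ax": 0,"ay": 0,"az": -0.9167,"grip": 5},{"tx": 0,"ty": 0,"tz": 0,"ax": 0,"ay": 0,"az": -0.9167,"grip": 5}])

```text
t: 16.9
eef_pos: [0.5829, -0.1084, 0.1794]
tcp_rot: [0.353, -3.12, -0.001]
force: [0.1, -0.1, -0.5]
grip_width: 0.0086
gripper_force: 68.7
```

>>> step_arm(commands=[{"tx": 0,"ty": 0,"tz": 0,"ax": 0,"ay": 0,"az": -0.15,"grip": 5},{"tx": 0,"ty": 0,"tz": 0,"ax": 0,"ay": 0,"az": -0.3,"grip": 5},{"tx": 0,"ty": 0,"tz": 0,"ax": 0,"ay": 0,"az": -0.45,"grip": 5},{"tx": 0,"ty": 0,"tz": 0,"ax": 0,"ay": 0,"az": -0.6,"grip": 5},{"tx": 0,"ty": 0,"tz": 0,"ax": 0,"ay": 0,"az": -0.7169,"grip": 5},{"tx": 0,"ty": 0,"tz": 0,"ax": 0,"ay": 0,"az": -0.7169,"grip": 5},{"tx": 0,"ty": 0,"tz": 0,"ax": 0,"ay": 0,"az": -0.7169,"grip": 5}])

```text
t: 17.48
eef_pos: [0.583, -0.1089, 0.1799]
tcp_rot: [1.192, -2.906, -0.001]
force: [0.8, -1.0, -1.5]
grip_width: 0.0087
gripper_force: 68.7
```

Run:
```python
from h import *
T=camera('top');o=get_obs();print(o['t'],o['eef_pos'],o['joint_positions'].round(2))
z=o['eef_pos'][2]-.0599
p=o['eef_pos'][:2]-.074*np.array([np.cos(D(45)),np.sin(D(45))]);print(p)
r=rimfit(T,p[0],p[1],2,z);print('held cup2',r)
q=grasp(2,.5305,-.1617,.018,D(45));plan([[up(q,.18),up(q,.13),up(q,.08)]])
cv2.imwrite('pics/t2.png',cv2.resize(T['pixels'][150:290,250:420,::-1],None,fx=4,fy=4,interpolation=cv2.INTER_CUBIC))
```

```text
17.5333 [ 0.58303289 -0.10896957  0.17996629] [-0.32  0.41 -0.03  1.13  0.   -1.1 ]
[ 0.53070699 -0.16129547]Traceback (most recent call last):
  File "<stdin>", line 5, in <module>
  File "h.py", line 94, in rimfit
    A=np.c_[np.cos(P[:,0]),np.sin(P[:,0]),np.ones(len(P))];sol=np.linalg.lstsq(A[keep],P[keep,1],rcond=None)[0]
                   ~^^^^^
IndexError: too many indices for array: array is 1-dimensional, but 2 were indexed
```

>>> step_arm(commands=[{"tx": 0,"ty": 0,"tz": 0.03,"ax": 0,"ay": 0,"az": 0,"grip": 5},{"tx": 0,"ty": 0,"tz": 0.055,"ax": 0,"ay": 0,"az": 0,"grip": 5},{"tx": 0,"ty": 0,"tz": 0.075,"ax": 0,"ay": 0,"az": 0,"grip": 5},{"tx": 0,"ty": 0,"tz": 0.09,"ax": 0,"ay": 0,"az": 0,"grip": 5},{"tx": 0,"ty": 0,"tz": 0.1,"ax": 0,"ay": 0,"az": 0,"grip": 5},{"tx": 0,"ty": 0,"tz": 0.11,"ax": 0,"ay": 0,"az": 0,"grip": 5},{"tx": 0,"ty": 0,"tz": 0.118,"ax": 0,"ay": 0,"az": 0,"grip": 5},{"tx": 0,"ty": 0,"tz": 0.124,"ax": 0,"ay": 0,"az": 0,"grip": 5},{"tx": 0,"ty": 0,"tz": 0.126,"ax": 0,"ay": 0,"az": 0,"grip": 5},{"tx": 0,"ty": 0,"tz": 0.126,"ax": 0,"ay": 0,"az": 0,"grip": 5}])

```text
t: 18.37
eef_pos: [0.5831, -0.1093, 0.0794]
tcp_rot: [1.201, -2.903, -0.0]
force: [-0.1, -0.4, -1.1]
grip_width: 0.0084
gripper_force: 68.7
```

Free to z 0.0794 (contact expected near 0.078). I lower a touch more.

>>> step_arm(commands=[{"tx": 0,"ty": 0,"tz": 0.001,"ax": 0,"ay": 0,"az": 0,"grip": 5},{"tx": 0,"ty": 0,"tz": 0.002,"ax": 0,"ay": 0,"az": 0,"grip": 5},{"tx": 0,"ty": 0,"tz": 0.0035,"ax": 0,"ay": 0,"az": 0,"grip": 5},{"tx": 0,"ty": 0,"tz": 0.0035,"ax": 0,"ay": 0,"az": 0,"grip": 5}])

```text
t: 18.7
eef_pos: [0.584, -0.1092, 0.0777]
tcp_rot: [-1.201, 2.9, -0.001]
force: [0.4, 3.2, 9.8]
grip_width: 0.0083
gripper_force: 70.1
```

>>> step_arm(commands=[{"tx": 0,"ty": 0,"tz": -0.001,"ax": 0,"ay": 0,"az": 0,"grip": 28},{"tx": 0,"ty": 0,"tz": -0.001,"ax": 0,"ay": 0,"az": 0,"grip": 28},{"tx": 0,"ty": 0,"tz": -0.001,"ax": 0,"ay": 0,"az": 0,"grip": 28},{"tx": 0,"ty": 0,"tz": -0.001,"ax": 0,"ay": 0,"az": 0,"grip": 28},{"tx": 0,"ty": 0,"tz": -0.03,"ax": 0,"ay": 0,"az": 0,"grip": 28},{"tx": 0,"ty": 0,"tz": -0.07,"ax": 0,"ay": 0,"az": 0,"grip": 28},{"tx": 0,"ty": 0,"tz": -0.12,"ax": 0,"ay": 0,"az": 0,"grip": 28},{"tx": 0,"ty": 0,"tz": -0.12,"ax": 0,"ay": 0,"az": 0,"grip": 28}])

```text
t: 19.37
eef_pos: [0.5853, -0.1101, 0.1793]
tcp_rot: [-1.2, 2.897, -0.009]
force: [0.0, -0.3, 1.0]
grip_width: 0.0283
gripper_force: 0.0
```

Run:
```python
from h import *
S_=camera('scene')
for i in(3,4,5):
    v=CUPS[i];r=fit([S_],cupparts(i),v[0],v[1],0,v[2]);print(i,r.fun,(r.x-v).round(4))
g=grasp(3,*CUPS[3][:2],0,CUPS[3][2]);o=get_obs();R=Ro.from_rotvec(o['tcp_rot']).as_matrix();y=np.arctan2(R[1,0],R[0,0]);print(o['joint_positions'][[0,5]],np.degrees(y),g)
d=(g[1]-y+np.pi)%(2*np.pi)-np.pi;print(np.degrees(d))
plan([[(np.r_[g[0][:2],.17],y+d*.45)],[up(g,.17)]])
```

```text
3 101.44241424623382 [ 0.004   0.0018 -0.0693]
4 97.3508359507338 [ 0.0034  0.0026 -0.051 ]Traceback (most recent call last):
  File "<stdin>", line 4, in <module>
  File "h.py", line 12, in cupparts
    a=np.linspace(0,2*np.pi,40,endpoint=False);r=RO[i]
                                                 ~~^^^
IndexError: list index out of range
```

```bash
sed -i 's/cupparts(i),v/cupparts(i-1),v/' look.py
python3 - <<'E'
from h import *
S_=camera('scene')
for i in(3,4,5):
    v=CUPS[i];r=fit([S_],cupparts(i-1),v[0],v[1],0,v[2]);print(i,r.fun,(r.x-v).round(4))
g=grasp(3,*CUPS[3][:2],0,CUPS[3][2]);o=get_obs();R=Ro.from_rotvec(o['tcp_rot']).as_matrix();y=np.arctan2(R[1,0],R[0,0]);print(o['joint_positions'][[0,5]],np.degrees(y),g)
d=(g[1]-y+np.pi)%(2*np.pi)-np.pi;print(np.degrees(d))
plan([[(np.r_[g[0][:2],.17],y+d*.45)],[up(g,.17)]])
E
```

```text
3 58.53122280888057 [ 0.0011 -0.0003  0.0132]
4 56.230644915275704 [ 0.0021 -0.0016 -0.0268]
5 43.14826357807273 [-0.0007 -0.0007  0.0434]
[-0.32271466 -1.10788499] -135.01296447131273 (array([0.44686152, 0.01962476, 0.0575    ]), -1.5442)
46.536821747211
0 t [0.0069, 0.2353, 0.0052] az -0.4654 rows 4.5 | p [0.4469, 0.0196, 0.17]
1 t [0.0, 0.0, 0.0] az -0.5688 rows 3.6 | p [0.4469, 0.0196, 0.17]
```

>>> step_arm(commands=[{"tx": 0.0069,"ty": 0.2353,"tz": 0.0052,"ax": 0,"ay": 0,"az": -0.4654,"grip": 32},{"tx": 0.0069,"ty": 0.2353,"tz": 0.0052,"ax": 0,"ay": 0,"az": -0.4654,"grip": 32},{"tx": 0.0069,"ty": 0.2353,"tz": 0.0052,"ax": 0,"ay": 0,"az": -0.4654,"grip": 32},{"tx": 0.0069,"ty": 0.2353,"tz": 0.0052,"ax": 0,"ay": 0,"az": -0.4654,"grip": 32},{"tx": 0.0069,"ty": 0.2353,"tz": 0.0052,"ax": 0,"ay": 0,"az": -0.4654,"grip": 32},{"tx": 0.0069,"ty": 0.2353,"tz": 0.0052,"ax": 0,"ay": 0,"az": -0.4654,"grip": 32},{"tx": 0.0069,"ty": 0.2353,"tz": 0.0052,"ax": 0,"ay": 0,"az": -0.4654,"grip": 32}])

```text
t: 20.05
eef_pos: [0.4452, 0.0204, 0.1681]
tcp_rot: [1.711, -2.634, -0.001]
force: [1.4, -0.5, 0.1]
grip_width: 0.0317
gripper_force: 0.0
```

>>> step_arm(commands=[{"tx": 0,"ty": 0,"tz": 0,"ax": 0,"ay": 0,"az": -0.5688,"grip": 32},{"tx": 0,"ty": 0,"tz": 0,"ax": 0,"ay": 0,"az": -0.5688,"grip": 32},{"tx": 0,"ty": 0,"tz": 0,"ax": 0,"ay": 0,"az": -0.5688,"grip": 32},{"tx": 0,"ty": 0,"tz": 0,"ax": 0,"ay": 0,"az": -0.5688,"grip": 32},{"tx": 0,"ty": 0,"tz": 0,"ax": 0,"ay": 0,"az": -0.5688,"grip": 32},{"tx": 0,"ty": 0,"tz": 0,"ax": 0,"ay": 0,"az": -0.5688,"grip": 32},{"tx": 0,"ty": 0,"tz": 0,"ax": 0,"ay": 0,"az": -0.5688,"grip": 32}])

```text
t: 20.63
eef_pos: [0.4465, 0.0194, 0.1682]
tcp_rot: [2.247, -2.195, -0.001]
force: [0.5, -0.5, 1.0]
grip_width: 0.0323
gripper_force: 0.0
```

Run:
```python
from h import *
T=camera('top');print('cup1',rimfit(T,.5305,-.1619,1,.015))
print('cup2',rimfit(T,.5305,-.1619,2,.018))
g=grasp(3,*CUPS[3][:2],0,CUPS[3][2]);plan([[up(g,.17),g]])
cv2.imwrite('pics/t3.png',cv2.resize(T['pixels'][150:290,190:390,::-1],None,fx=4,fy=4,interpolation=cv2.INTER_CUBIC))
```

```text
cup1 (array([ 0.53059791, -0.16192398]), np.float64(-0.3051661029250514), np.int64(90), np.float64(0.490583621217868))
cup2 (array([ 0.53046631, -0.16173588]), np.float64(6.210542098953038), np.int64(48), np.float64(0.31666559272135225))
0 t [-0.0001, -0.0005, -0.0021] az -0.0033 rows 0.0 | p [0.4469, 0.0196, 0.17]
0 t [-0.0001, -0.0005, 0.1386] az -0.0033 rows 2.7 | p [0.4469, 0.0196, 0.0575]
```

View pics/t3.png

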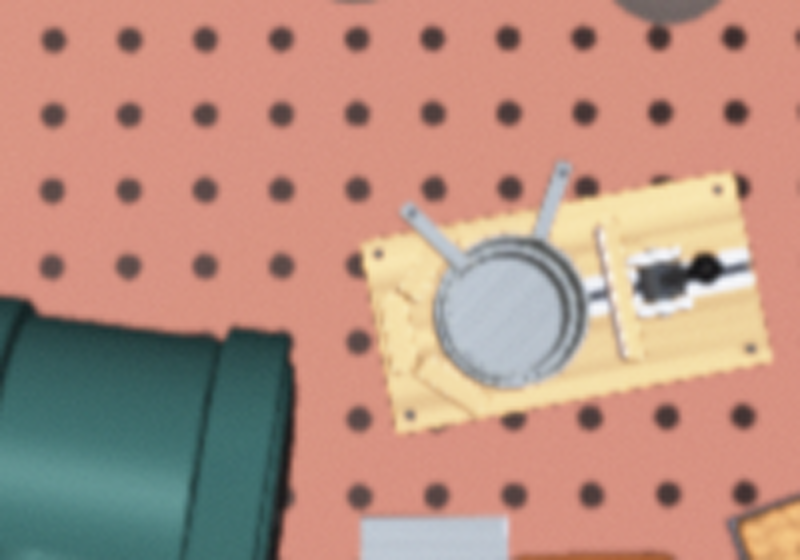

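Cup2 sits inside cup1 with its handle at (408,210) and cup1's at (563,170). There is a dark gap at the right of its rim, so it leans about 3 mm towards the V. I pick cup3 and measure cup2's rim.

>>> step_arm(commands=[{"tx": 0,"ty": -0.0005,"tz": 0.04,"ax": 0,"ay": 0,"az": 0,"grip": 32},{"tx": 0,"ty": -0.0005,"tz": 0.08,"ax": 0,"ay": 0,"az": 0,"grip": 32},{"tx": 0,"ty": -0.0005,"tz": 0.115,"ax": 0,"ay": 0,"az": 0,"grip": 32},{"tx": 0,"ty": -0.0005,"tz": 0.1386,"ax": 0,"ay": 0,"az": 0,"grip": 32},{"tx": 0,"ty": -0.0005,"tz": 0.1386,"ax": 0,"ay": 0,"az": 0,"grip": 32},{"tx": 0,"ty": -0.0005,"tz": 0.1386,"ax": 0,"ay": 0,"az": 0,"grip": 32},{"tx": 0,"ty": -0.0005,"tz": 0.1386,"ax": 0,"ay": 0,"az": 0,"grip": 5},{"tx": 0,"ty": -0.0005,"tz": 0.1386,"ax": 0,"ay": 0,"az": 0,"grip": 5},{"tx": 0,"ty": -0.0005,"tz": 0.1386,"ax": 0,"ay": 0,"az": 0,"grip": 5},{"tx": 0,"ty": -0.0005,"tz": 0.1386,"ax": 0,"ay": 0,"az": 0,"grip": 5},{"tx": 0,"ty": -0.0005,"tz": 0.1386,"ax": 0,"ay": 0,"az": 0,"grip": 5},{"tx": 0,"ty": -0.0005,"tz": 0.1386,"ax": 0,"ay": 0,"az": 0,"grip": 5}])

```text
t: 21.68
eef_pos: [0.4475, 0.0195, 0.0588]
tcp_rot: [-2.25, 2.191, -0.004]
force: [-0.1, -2.7, 7.6]
grip_width: 0.0088
gripper_force: 69.2
```

>>> step_arm(commands=[{"tx": 0,"ty": 0,"tz": -0.05,"ax": 0,"ay": 0,"az": 0,"grip": 5},{"tx": 0,"ty": 0,"tz": -0.1,"ax": 0,"ay": 0,"az": 0,"grip": 5},{"tx": 0,"ty": 0,"tz": -0.15,"ax": 0,"ay": 0,"az": 0,"grip": 5},{"tx": 0,"ty": 0,"tz": -0.15,"ax": 0,"ay": 0,"az": 0,"grip": 5},{"tx": 0,"ty": 0,"tz": -0.15,"ax": 0,"ay": 0,"az": 0,"grip": 5}])

```text
t: 22.1
eef_pos: [0.4477, 0.0197, 0.18]
tcp_rot: [-2.249, 2.19, -0.006]
force: [-1.0, -0.2, -1.5]
grip_width: 0.0088
gripper_force: 68.6
```

```bash
cat >> h.py <<'E'
def nestfit(c,cen1,i,z0,yaws):
    "grid search of inner cup i centre: mean radial brightness drop at its rim's outer edge minus noise"
    v=cv2.GaussianBlur(c['pixels'].astype(np.float32).mean(2),(0,0),.5);a=np.linspace(0,2*np.pi,180,endpoint=False)
    a=a[[all(abs((t-y+np.pi)%(2*np.pi)-np.pi)>.3 for y in yaws) for t in a]];z=z0+H[i-1]/1e3;best=[]
    def samp(x,y,r):
        q=proj(c,np.c_[x+r*np.cos(a),y+r*np.sin(a),0*a+z]).astype(np.float32);return cv2.remap(v,q[:,:1].copy(),q[:,1:].copy(),cv2.INTER_LINEAR)[:,0]
    r=RO[i-1]/1e3
    for dx in np.arange(-9,9.1,.5):
        for dy in np.arange(-9,9.1,.5):
            if dx*dx+dy*dy>81:continue
            x,y=cen1[0]+dx/1e3,cen1[1]+dy/1e3
            rim=samp(x,y,r-.0015);best.append((np.mean(rim)-.5*np.mean(samp(x,y,r+.0025))-.5*np.mean(samp(x,y,r-.006)),dx,dy))
    best.sort(reverse=True);return best[:4]
E
python3 - <<'E'
from h import *
T=camera('top')
for b in nestfit(T,(.5306,-.1619),2,.018,[D(-20),D(45)]):print(np.round(b,2))
print(get_obs()['eef_pos'])
# sanity: handle tip fit for cup2 : tip pixel (408,207) in 4x crop
g=lambda u,v,z:ray(T,190+(u+.5)/4-.5,150+(v+.5)/4-.5,z)
t=g(410,207,.0785);b=g(462,264,.0785);print(t,b,np.degrees(np.arctan2(t[1]-b[1],t[0]-b[0])),t-.087*np.array([.7,.714,0]))
E
```

```text
[13.86 -0.5   1.  ]
[13.82  0.    1.  ]
[13.74 -0.5   0.5 ]
[13.64  0.    0.5 ]
[0.446878   0.01983361 0.17840007]
[ 0.59062955 -0.10192276  0.0785    ] [ 0.55707668 -0.13195349  0.0785    ] 41.829402912110744 [ 0.52972955 -0.16404076  0.0785    ]
```

Run:
```python
from h import *
q=grasp(3,.5304,-.1612,.021,D(105));y0=CUPS[3][2];p=np.r_[q[0][:2],.18];f=-D(166.52)
plan([[(p,y0+f*.25)],[(p,y0+f*.5)],[(p,y0+f*.75)],[(p,y0+f)]]);print(q)
```

```text
0 t [0.1439, -0.078, -0.002] az 0.9251 rows 5.8 | p [0.5123, -0.0936, 0.18]
1 t [0.0, 0.0, 0.0] az 0.9251 rows 5.8 | p [0.5123, -0.0936, 0.18]
2 t [0.0, 0.0, 0.0] az 0.9251 rows 5.8 | p [0.5123, -0.0936, 0.18]
3 t [0.0, 0.0, 0.0] az 0.9251 rows 5.8 | p [0.5123, -0.0936, 0.18]
(array([ 0.51228267, -0.09358519,  0.0785    ]), np.float64(1.8325957145940461))
```

>>> step_arm(commands=[{"tx": 0.0288,"ty": -0.0156,"tz": 0,"ax": 0,"ay": 0,"az": 0.15,"grip": 5},{"tx": 0.0576,"ty": -0.0312,"tz": 0,"ax": 0,"ay": 0,"az": 0.3,"grip": 5},{"tx": 0.0863,"ty": -0.0468,"tz": 0,"ax": 0,"ay": 0,"az": 0.45,"grip": 5},{"tx": 0.1151,"ty": -0.0624,"tz": 0,"ax": 0,"ay": 0,"az": 0.6,"grip": 5},{"tx": 0.1439,"ty": -0.078,"tz": -0.002,"ax": 0,"ay": 0,"az": 0.75,"grip": 5},{"tx": 0.1439,"ty": -0.078,"tz": -0.002,"ax": 0,"ay": 0,"az": 0.9251,"grip": 5},{"tx": 0.1439,"ty": -0.078,"tz": -0.002,"ax": 0,"ay": 0,"az": 0.9251,"grip": 5}])

```text
t: 22.73
eef_pos: [0.5118, -0.0944, 0.1777]
tcp_rot: [1.313, -2.852, -0.003]
force: [0.1, -0.2, -0.8]
grip_width: 0.0087
gripper_force: 68.6
```

>>> step_arm(commands=[{"tx": 0,"ty": 0,"tz": 0,"ax": 0,"ay": 0,"az": 0.15,"grip": 5},{"tx": 0,"ty": 0,"tz": 0,"ax": 0,"ay": 0,"az": 0.3,"grip": 5},{"tx": 0,"ty": 0,"tz": 0,"ax": 0,"ay": 0,"az": 0.45,"grip": 5},{"tx": 0,"ty": 0,"tz": 0,"ax": 0,"ay": 0,"az": 0.6,"grip": 5},{"tx": 0,"ty": 0,"tz": 0,"ax": 0,"ay": 0,"az": 0.75,"grip": 5},{"tx": 0,"ty": 0,"tz": 0,"ax": 0,"ay": 0,"az": 0.9251,"grip": 5},{"tx": 0,"ty": 0,"tz": 0,"ax": 0,"ay": 0,"az": 0.9251,"grip": 5}])

```text
t: 23.32
eef_pos: [0.5112, -0.0927, 0.1785]
tcp_rot: [0.223, -3.132, -0.001]
force: [0.3, -0.6, -0.6]
grip_width: 0.0085
gripper_force: 68.6
```

>>> step_arm(commands=[{"tx": 0,"ty": 0,"tz": 0,"ax": 0,"ay": 0,"az": 0.15,"grip": 5},{"tx": 0,"ty": 0,"tz": 0,"ax": 0,"ay": 0,"az": 0.3,"grip": 5},{"tx": 0,"ty": 0,"tz": 0,"ax": 0,"ay": 0,"az": 0.45,"grip": 5},{"tx": 0,"ty": 0,"tz": 0,"ax": 0,"ay": 0,"az": 0.6,"grip": 5},{"tx": 0,"ty": 0,"tz": 0,"ax": 0,"ay": 0,"az": 0.75,"grip": 5},{"tx": 0,"ty": 0,"tz": 0,"ax": 0,"ay": 0,"az": 0.9251,"grip": 5},{"tx": 0,"ty": 0,"tz": 0,"ax": 0,"ay": 0,"az": 0.9251,"grip": 5}])

```text
t: 23.9
eef_pos: [0.5114, -0.093, 0.1788]
tcp_rot: [-0.901, -3.008, -0.0]
force: [-0.2, 0.9, -0.3]
grip_width: 0.0086
gripper_force: 68.6
```

>>> step_arm(commands=[{"tx": 0,"ty": 0,"tz": 0,"ax": 0,"ay": 0,"az": 0.15,"grip": 5},{"tx": 0,"ty": 0,"tz": 0,"ax": 0,"ay": 0,"az": 0.3,"grip": 5},{"tx": 0,"ty": 0,"tz": 0,"ax": 0,"ay": 0,"az": 0.45,"grip": 5},{"tx": 0,"ty": 0,"tz": 0,"ax": 0,"ay": 0,"az": 0.6,"grip": 5},{"tx": 0,"ty": 0,"tz": 0,"ax": 0,"ay": 0,"az": 0.75,"grip": 5},{"tx": 0,"ty": 0,"tz": 0,"ax": 0,"ay": 0,"az": 0.9251,"grip": 5},{"tx": 0,"ty": 0,"tz": 0,"ax": 0,"ay": 0,"az": 0.9251,"grip": 5},{"tx": 0,"ty": 0,"tz": 0,"ax": 0,"ay": 0,"az": 0.9251,"grip": 5}])

```text
t: 24.57
eef_pos: [0.5117, -0.0933, 0.179]
tcp_rot: [-1.902, -2.5, 0.0]
force: [0.2, -0.3, -1.0]
grip_width: 0.0085
gripper_force: 68.6
```

Run:
```python
from h import *
q=grasp(3,.5304,-.1612,.021,D(105));plan([[up(q,.18),up(q,.0815)]])
T=camera('top');o=get_obs();print(o['eef_pos'],o['joint_positions'].round(2))
try:print(rimfit(T,.5304,-.1612,3,o['eef_pos'][2]-.0588))
except Exception as e:print(e)
```

```text
0 t [-0.0006, 0.0006, -0.0012] az 0.0106 rows 0.1 | p [0.5123, -0.0936, 0.18]
0 t [-0.0006, 0.0006, 0.1219] az 0.0106 rows 2.4 | p [0.5123, -0.0936, 0.0815]
[ 0.51179691 -0.09333509  0.17911933] [-0.34  0.29 -0.22  1.06  0.    0.96]
too many indices for array: array is 1-dimensional, but 2 were indexed
```

>>> step_arm(commands=[{"tx": -0.0006,"ty": 0.0006,"tz": 0.03,"ax": 0,"ay": 0,"az": 0.0106,"grip": 5},{"tx": -0.0006,"ty": 0.0006,"tz": 0.055,"ax": 0,"ay": 0,"az": 0.0106,"grip": 5},{"tx": -0.0006,"ty": 0.0006,"tz": 0.075,"ax": 0,"ay": 0,"az": 0.0106,"grip": 5},{"tx": -0.0006,"ty": 0.0006,"tz": 0.088,"ax": 0,"ay": 0,"az": 0.0106,"grip": 5},{"tx": -0.0006,"ty": 0.0006,"tz": 0.098,"ax": 0,"ay": 0,"az": 0.0106,"grip": 5},{"tx": -0.0006,"ty": 0.0006,"tz": 0.107,"ax": 0,"ay": 0,"az": 0.0106,"grip": 5},{"tx": -0.0006,"ty": 0.0006,"tz": 0.115,"ax": 0,"ay": 0,"az": 0.0106,"grip": 5},{"tx": -0.0006,"ty": 0.0006,"tz": 0.12,"ax": 0,"ay": 0,"az": 0.0106,"grip": 5},{"tx": -0.0006,"ty": 0.0006,"tz": 0.122,"ax": 0,"ay": 0,"az": 0.0106,"grip": 5},{"tx": -0.0006,"ty": 0.0006,"tz": 0.122,"ax": 0,"ay": 0,"az": 0.0106,"grip": 5}])

```text
t: 25.45
eef_pos: [0.5126, -0.0939, 0.0817]
tcp_rot: [-1.922, -2.485, 0.0]
force: [-0.4, 0.2, -0.4]
grip_width: 0.0083
gripper_force: 68.7
```

>>> step_arm(commands=[{"tx": 0,"ty": 0,"tz": 0.001,"ax": 0,"ay": 0,"az": 0,"grip": 5},{"tx": 0,"ty": 0,"tz": 0.002,"ax": 0,"ay": 0,"az": 0,"grip": 5},{"tx": 0,"ty": 0,"tz": 0.003,"ax": 0,"ay": 0,"az": 0,"grip": 5},{"tx": 0,"ty": 0,"tz": 0.003,"ax": 0,"ay": 0,"az": 0,"grip": 5}])

```text
t: 25.78
eef_pos: [0.5128, -0.0937, 0.0798]
tcp_rot: [1.922, 2.485, 0.001]
force: [-1.5, 2.7, 7.2]
grip_width: 0.0084
gripper_force: 69.8
```

Contact is exactly at the expected height (0.0798). I release, rise, and plan for cup4.

>>> step_arm(commands=[{"tx": 0,"ty": 0,"tz": -0.001,"ax": 0,"ay": 0,"az": 0,"grip": 28},{"tx": 0,"ty": 0,"tz": -0.001,"ax": 0,"ay": 0,"az": 0,"grip": 28},{"tx": 0,"ty": 0,"tz": -0.001,"ax": 0,"ay": 0,"az": 0,"grip": 28},{"tx": 0,"ty": 0,"tz": -0.001,"ax": 0,"ay": 0,"az": 0,"grip": 28},{"tx": 0,"ty": 0,"tz": -0.03,"ax": 0,"ay": 0,"az": 0,"grip": 28},{"tx": 0,"ty": 0,"tz": -0.07,"ax": 0,"ay": 0,"az": 0,"grip": 28},{"tx": 0,"ty": 0,"tz": -0.12,"ax": 0,"ay": 0,"az": 0,"grip": 28},{"tx": 0,"ty": 0,"tz": -0.12,"ax": 0,"ay": 0,"az": 0,"grip": 28}])

```text
t: 26.45
eef_pos: [0.5147, -0.0946, 0.1815]
tcp_rot: [1.918, 2.479, 0.004]
force: [0.5, -0.4, 0.1]
grip_width: 0.0278
gripper_force: 0.0
```

Run:
```python
from h import *
C=[camera('top'),camera('scene')]
for i in(4,5):
  for c in C:
    v=CUPS[i];r=fit([c],cupparts(i-1),v[0],v[1],0,v[2]);print(i,round(r.fun),(r.x-v).round(4))
g=grasp(4,*CUPS[4][:2],0,CUPS[4][2]);o=get_obs();R=Ro.from_rotvec(o['tcp_rot']).as_matrix();y=np.arctan2(R[1,0],R[0,0]);print(o['joint_positions'][[0,5]])
d=2*np.pi+g[1]-y;d=(d+np.pi)%(2*np.pi)-np.pi;print(np.degrees(d),np.degrees(y))
p=np.r_[g[0][:2],.17]
plan([[(p,y+d*k/4)] for k in(1,2,3,4)])
```

```text
4 51 [-0.0001  0.0009  0.0048]
4 57 [ 0.0018 -0.0014 -0.012 ]
5 34 [-0.0006  0.0006  0.0062]
5 43 [-0.0008 -0.0008  0.0368]
[-0.33761909  0.97956789]
157.20710568758184 104.53063244748196
0 t [0.2944, 0.1586, 0.0082] az -0.8734 rows 6.4 | p [0.5771, 0.1657, 0.17]
1 t [0.0, 0.0, 0.0] az -0.8734 rows 5.5 | p [0.5771, 0.1657, 0.17]
2 t [0.0, 0.0, 0.0] az -0.8734 rows 5.5 | p [0.5771, 0.1657, 0.17]
3 t [0.0, 0.0, 0.0] az -0.8734 rows 5.5 | p [0.5771, 0.1657, 0.17]
```

>>> step_arm(commands=[{"tx": 0.2944,"ty": 0.1586,"tz": 0.0082,"ax": 0,"ay": 0,"az": -0.8734,"grip": 32},{"tx": 0.2944,"ty": 0.1586,"tz": 0.0082,"ax": 0,"ay": 0,"az": -0.8734,"grip": 32},{"tx": 0.2944,"ty": 0.1586,"tz": 0.0082,"ax": 0,"ay": 0,"az": -0.8734,"grip": 32},{"tx": 0.2944,"ty": 0.1586,"tz": 0.0082,"ax": 0,"ay": 0,"az": -0.8734,"grip": 32},{"tx": 0.2944,"ty": 0.1586,"tz": 0.0082,"ax": 0,"ay": 0,"az": -0.8734,"grip": 32},{"tx": 0.2944,"ty": 0.1586,"tz": 0.0082,"ax": 0,"ay": 0,"az": -0.8734,"grip": 32},{"tx": 0.2944,"ty": 0.1586,"tz": 0.0082,"ax": 0,"ay": 0,"az": -0.8734,"grip": 32},{"tx": 0.2944,"ty": 0.1586,"tz": 0.0082,"ax": 0,"ay": 0,"az": -0.8734,"grip": 32},{"tx": 0.2944,"ty": 0.1586,"tz": 0.0082,"ax": 0,"ay": 0,"az": -0.8734,"grip": 32}])

```text
t: 27.3
eef_pos: [0.5757, 0.1666, 0.1673]
tcp_rot: [-0.972, -2.985, 0.002]
force: [-0.3, -0.6, -0.4]
grip_width: 0.0322
gripper_force: 0.0
```

>>> step_arm(commands=[{"tx": 0,"ty": 0,"tz": 0,"ax": 0,"ay": 0,"az": -0.8734,"grip": 32},{"tx": 0,"ty": 0,"tz": 0,"ax": 0,"ay": 0,"az": -0.8734,"grip": 32},{"tx": 0,"ty": 0,"tz": 0,"ax": 0,"ay": 0,"az": -0.8734,"grip": 32},{"tx": 0,"ty": 0,"tz": 0,"ax": 0,"ay": 0,"az": -0.8734,"grip": 32},{"tx": 0,"ty": 0,"tz": 0,"ax": 0,"ay": 0,"az": -0.8734,"grip": 32},{"tx": 0,"ty": 0,"tz": 0,"ax": 0,"ay": 0,"az": -0.8734,"grip": 32},{"tx": 0,"ty": 0,"tz": 0,"ax": 0,"ay": 0,"az": -0.8734,"grip": 32}])

```text
t: 27.88
eef_pos: [0.5759, 0.1645, 0.1683]
tcp_rot: [0.088, -3.139, 0.001]
force: [-0.6, -0.2, 0.5]
grip_width: 0.0321
gripper_force: 0.0
```

>>> step_arm(commands=[{"tx": 0,"ty": 0,"tz": 0,"ax": 0,"ay": 0,"az": -0.8734,"grip": 32},{"tx": 0,"ty": 0,"tz": 0,"ax": 0,"ay": 0,"az": -0.8734,"grip": 32},{"tx": 0,"ty": 0,"tz": 0,"ax": 0,"ay": 0,"az": -0.8734,"grip": 32},{"tx": 0,"ty": 0,"tz": 0,"ax": 0,"ay": 0,"az": -0.8734,"grip": 32},{"tx": 0,"ty": 0,"tz": 0,"ax": 0,"ay": 0,"az": -0.8734,"grip": 32},{"tx": 0,"ty": 0,"tz": 0,"ax": 0,"ay": 0,"az": -0.8734,"grip": 32},{"tx": 0,"ty": 0,"tz": 0,"ax": 0,"ay": 0,"az": -0.8734,"grip": 32}])

```text
t: 28.47
eef_pos: [0.5761, 0.165, 0.1684]
tcp_rot: [1.136, -2.928, -0.0]
force: [-0.1, 0.1, 1.2]
grip_width: 0.0321
gripper_force: 0.0
```

>>> step_arm(commands=[{"tx": 0,"ty": 0,"tz": 0,"ax": 0,"ay": 0,"az": -0.8734,"grip": 32},{"tx": 0,"ty": 0,"tz": 0,"ax": 0,"ay": 0,"az": -0.8734,"grip": 32},{"tx": 0,"ty": 0,"tz": 0,"ax": 0,"ay": 0,"az": -0.8734,"grip": 32},{"tx": 0,"ty": 0,"tz": 0,"ax": 0,"ay": 0,"az": -0.8734,"grip": 32},{"tx": 0,"ty": 0,"tz": 0,"ax": 0,"ay": 0,"az": -0.8734,"grip": 32},{"tx": 0,"ty": 0,"tz": 0,"ax": 0,"ay": 0,"az": -0.8734,"grip": 32},{"tx": 0,"ty": 0,"tz": 0,"ax": 0,"ay": 0,"az": -0.8734,"grip": 32},{"tx": 0,"ty": 0,"tz": 0,"ax": 0,"ay": 0,"az": -0.8734,"grip": 32}])

```text
t: 29.13
eef_pos: [0.5762, 0.1654, 0.1686]
tcp_rot: [2.049, -2.381, -0.0]
force: [-0.3, -0.0, -0.5]
grip_width: 0.032
gripper_force: 0.0
```

Run:
```python
from h import *
T=camera('top');r=rimfit(T,.5305,-.1619,1,.015);print('cup1',r)
Y=[D(-20),D(45),D(105)]
for b in nestfit(T,(.5306,-.1619),2,.018,Y)[:2]:print(2,np.round(b,2))
for b in nestfit(T,(.5306,-.1619),3,.021,Y)[:3]:print(3,np.round(b,2))
g=grasp(4,*CUPS[4][:2],0,CUPS[4][2]);plan([[up(g,.17),g]])
a=cv2.resize(T['pixels'][180:270,270:390,::-1],None,fx=5,fy=5,interpolation=cv2.INTER_CUBIC);cv2.imwrite('pics/t4.png',a)
```

```text
cup1 (array([ 0.53062094, -0.1619148 ]), np.float64(-0.34407723336564566), np.int64(84), np.float64(0.5078297318585567))
2 [16.3 -1.   1. ]
2 [16.02 -1.5   1.  ]
3 [14.08 -1.   -6.  ]
3 [13.99 -1.   -6.5 ]
3 [13.97 -1.5  -6.5 ]
0 t [-0.0004, -0.001, -0.0017] az -0.0068 rows 0.0 | p [0.5771, 0.1657, 0.17]
0 t [-0.0004, -0.001, 0.1402] az -0.0068 rows 2.7 | p [0.5771, 0.1657, 0.0565]
```

View pics/t4.png

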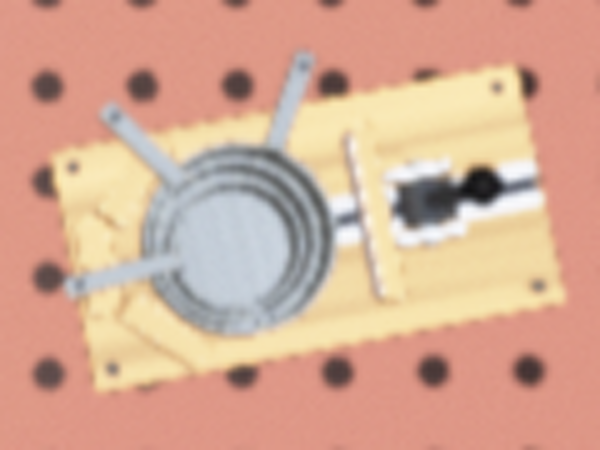

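Three cups are nested and fanned, with handles at (305,62), (112,115) and (75,287); cup3's floor is a circle centred near (235,247). I pick cup4.

>>> step_arm(commands=[{"tx": 0,"ty": -0.001,"tz": 0.04,"ax": 0,"ay": 0,"az": -0.0068,"grip": 32},{"tx": 0,"ty": -0.001,"tz": 0.08,"ax": 0,"ay": 0,"az": -0.0068,"grip": 32},{"tx": 0,"ty": -0.001,"tz": 0.115,"ax": 0,"ay": 0,"az": -0.0068,"grip": 32},{"tx": 0,"ty": -0.001,"tz": 0.1402,"ax": 0,"ay": 0,"az": -0.0068,"grip": 32},{"tx": 0,"ty": -0.001,"tz": 0.1402,"ax": 0,"ay": 0,"az": -0.0068,"grip": 32},{"tx": 0,"ty": -0.001,"tz": 0.1402,"ax": 0,"ay": 0,"az": -0.0068,"grip": 32},{"tx": 0,"ty": -0.001,"tz": 0.1402,"ax": 0,"ay": 0,"az": -0.0068,"grip": 5},{"tx": 0,"ty": -0.001,"tz": 0.1402,"ax": 0,"ay": 0,"az": -0.0068,"grip": 5},{"tx": 0,"ty": -0.001,"tz": 0.1402,"ax": 0,"ay": 0,"az": -0.0068,"grip": 5},{"tx": 0,"ty": -0.001,"tz": 0.1402,"ax": 0,"ay": 0,"az": -0.0068,"grip": 5},{"tx": 0,"ty": -0.001,"tz": 0.1402,"ax": 0,"ay": 0,"az": -0.0068,"grip": 5},{"tx": 0,"ty": -0.001,"tz": 0.1402,"ax": 0,"ay": 0,"az": -0.0068,"grip": 5}])

```text
t: 30.18
eef_pos: [0.578, 0.1656, 0.058]
tcp_rot: [-2.06, 2.369, -0.003]
force: [-0.0, -2.7, 7.4]
grip_width: 0.0084
gripper_force: 69.4
```

>>> step_arm(commands=[{"tx": 0,"ty": 0,"tz": -0.05,"ax": 0,"ay": 0,"az": 0,"grip": 5},{"tx": 0,"ty": 0,"tz": -0.1,"ax": 0,"ay": 0,"az": 0,"grip": 5},{"tx": 0,"ty": 0,"tz": -0.15,"ax": 0,"ay": 0,"az": 0,"grip": 5},{"tx": 0,"ty": 0,"tz": -0.15,"ax": 0,"ay": 0,"az": 0,"grip": 5},{"tx": 0,"ty": 0,"tz": -0.15,"ax": 0,"ay": 0,"az": 0,"grip": 5}])

```text
t: 30.6
eef_pos: [0.5783, 0.166, 0.1795]
tcp_rot: [-2.059, 2.367, -0.004]
force: [-0.4, -0.2, -1.0]
grip_width: 0.0081
gripper_force: 68.7
```

Run:
```python
from h import *
T=camera('top')
print('floor',ray(T,270+235.5/5-.5,180+247.5/5-.5,.024), 'view from',-np.array(T['R']).T@T['t'])
q=grasp(4,.5304,-.1614,.024,D(165));o=get_obs();y0=CUPS[4][2]
d=(D(165)-y0+np.pi)%(2*np.pi)-np.pi;print(np.degrees(d),q)
p=np.r_[q[0][:2],.18]
plan([[(p,y0+d*k/3)] for k in(1,2,3)])
```

```text
floor [ 0.52853238 -0.16287514  0.024     ] view from [ 0.46442157 -0.05884666  1.27121489]
-96.73773813506381 (array([ 0.46761482, -0.14457676,  0.0805    ]), np.float64(2.8797932657906435))
0 t [0.4033, 0.0822, -0.003] az 0.7233 rows 7.9 | p [0.4676, -0.1446, 0.18]
1 t [0.0, 0.0, 0.0] az 0.7166 rows 4.5 | p [0.4676, -0.1446, 0.18]
2 t [0.0, 0.0, 0.0] az 0.7166 rows 4.5 | p [0.4676, -0.1446, 0.18]
```

>>> step_arm(commands=[{"tx": 0.045,"ty": 0.009,"tz": 0,"ax": 0,"ay": 0,"az": 0.08,"grip": 5},{"tx": 0.09,"ty": 0.018,"tz": 0,"ax": 0,"ay": 0,"az": 0.16,"grip": 5},{"tx": 0.135,"ty": 0.0275,"tz": 0,"ax": 0,"ay": 0,"az": 0.24,"grip": 5},{"tx": 0.18,"ty": 0.0367,"tz": 0,"ax": 0,"ay": 0,"az": 0.32,"grip": 5},{"tx": 0.225,"ty": 0.0459,"tz": 0,"ax": 0,"ay": 0,"az": 0.4,"grip": 5},{"tx": 0.27,"ty": 0.055,"tz": 0,"ax": 0,"ay": 0,"az": 0.48,"grip": 5},{"tx": 0.315,"ty": 0.0642,"tz": 0,"ax": 0,"ay": 0,"az": 0.56,"grip": 5},{"tx": 0.36,"ty": 0.0734,"tz": 0,"ax": 0,"ay": 0,"az": 0.64,"grip": 5},{"tx": 0.4033,"ty": 0.0822,"tz": -0.003,"ax": 0,"ay": 0,"az": 0.7233,"grip": 5},{"tx": 0.4033,"ty": 0.0822,"tz": -0.003,"ax": 0,"ay": 0,"az": 0.7233,"grip": 5},{"tx": 0.4033,"ty": 0.0822,"tz": -0.003,"ax": 0,"ay": 0,"az": 0.7233,"grip": 5}])

```text
t: 31.57
eef_pos: [0.4664, -0.1458, 0.1781]
tcp_rot: [1.31, -2.854, -0.002]
force: [0.5, 0.8, -0.8]
grip_width: 0.0088
gripper_force: 68.6
```

>>> step_arm(commands=[{"tx": 0,"ty": 0,"tz": 0,"ax": 0,"ay": 0,"az": 0.15,"grip": 5},{"tx": 0,"ty": 0,"tz": 0,"ax": 0,"ay": 0,"az": 0.3,"grip": 5},{"tx": 0,"ty": 0,"tz": 0,"ax": 0,"ay": 0,"az": 0.45,"grip": 5},{"tx": 0,"ty": 0,"tz": 0,"ax": 0,"ay": 0,"az": 0.6,"grip": 5},{"tx": 0,"ty": 0,"tz": 0,"ax": 0,"ay": 0,"az": 0.7166,"grip": 5},{"tx": 0,"ty": 0,"tz": 0,"ax": 0,"ay": 0,"az": 0.7166,"grip": 5}])

```text
t: 32.07
eef_pos: [0.4673, -0.1433, 0.1783]
tcp_rot: [0.468, -3.105, -0.002]
force: [0.3, -0.1, -1.2]
grip_width: 0.0087
gripper_force: 68.6
```

>>> step_arm(commands=[{"tx": 0,"ty": 0,"tz": 0,"ax": 0,"ay": 0,"az": 0.15,"grip": 5},{"tx": 0,"ty": 0,"tz": 0,"ax": 0,"ay": 0,"az": 0.3,"grip": 5},{"tx": 0,"ty": 0,"tz": 0,"ax": 0,"ay": 0,"az": 0.45,"grip": 5},{"tx": 0,"ty": 0,"tz": 0,"ax": 0,"ay": 0,"az": 0.6,"grip": 5},{"tx": 0,"ty": 0,"tz": 0,"ax": 0,"ay": 0,"az": 0.7166,"grip": 5},{"tx": 0,"ty": 0,"tz": 0,"ax": 0,"ay": 0,"az": 0.7166,"grip": 5},{"tx": 0,"ty": 0,"tz": 0,"ax": 0,"ay": 0,"az": 0.7166,"grip": 5}])

```text
t: 32.65
eef_pos: [0.4673, -0.1439, 0.1786]
tcp_rot: [-0.4, -3.115, -0.001]
force: [0.8, 1.3, -0.6]
grip_width: 0.0086
gripper_force: 68.6
```

Run:
```python
from h import *
q=grasp(4,.5297,-.1620,.024,D(165));plan([[up(q,.18),up(q,.0835)]])
T=camera('top');o=get_obs();print(o['eef_pos'],o['joint_positions'].round(2))
cv2.imwrite('pics/t5.png',cv2.resize(T['pixels'][170:280,260:400,::-1],None,fx=5,fy=5,interpolation=cv2.INTER_CUBIC))
try:print(rimfit(T,.5297,-.162,4,o['eef_pos'][2]-.058))
except Exception as e:print(e)
```

```text
0 t [0.0001, -0.0016, -0.0017] az 0.0083 rows 0.1 | p [0.4669, -0.1452, 0.18]
0 t [0.0001, -0.0016, 0.1189] az 0.0083 rows 2.3 | p [0.4669, -0.1452, 0.0835]
[ 0.46737231 -0.14409496  0.17872973] [-0.47  0.24 -0.3   1.03  0.   -0.21]
too many indices for array: array is 1-dimensional, but 2 were indexed
```

>>> step_arm(commands=[{"tx": 0,"ty": -0.0016,"tz": 0.03,"ax": 0,"ay": 0,"az": 0.0083,"grip": 5},{"tx": 0,"ty": -0.0016,"tz": 0.055,"ax": 0,"ay": 0,"az": 0.0083,"grip": 5},{"tx": 0,"ty": -0.0016,"tz": 0.07,"ax": 0,"ay": 0,"az": 0.0083,"grip": 5},{"tx": 0,"ty": -0.0016,"tz": 0.083,"ax": 0,"ay": 0,"az": 0.0083,"grip": 5},{"tx": 0,"ty": -0.0016,"tz": 0.093,"ax": 0,"ay": 0,"az": 0.0083,"grip": 5},{"tx": 0,"ty": -0.0016,"tz": 0.102,"ax": 0,"ay": 0,"az": 0.0083,"grip": 5},{"tx": 0,"ty": -0.0016,"tz": 0.11,"ax": 0,"ay": 0,"az": 0.0083,"grip": 5},{"tx": 0,"ty": -0.0016,"tz": 0.116,"ax": 0,"ay": 0,"az": 0.0083,"grip": 5},{"tx": 0,"ty": -0.0016,"tz": 0.119,"ax": 0,"ay": 0,"az": 0.0083,"grip": 5},{"tx": 0,"ty": -0.0016,"tz": 0.119,"ax": 0,"ay": 0,"az": 0.0083,"grip": 5}])

```text
t: 33.53
eef_pos: [0.467, -0.1458, 0.0835]
tcp_rot: [-0.419, -3.113, -0.0]
force: [-0.4, 0.3, -0.6]
grip_width: 0.0084
gripper_force: 68.7
```

>>> step_arm(commands=[{"tx": 0,"ty": 0,"tz": 0.001,"ax": 0,"ay": 0,"az": 0,"grip": 5},{"tx": 0,"ty": 0,"tz": 0.002,"ax": 0,"ay": 0,"az": 0,"grip": 5},{"tx": 0,"ty": 0,"tz": 0.003,"ax": 0,"ay": 0,"az": 0,"grip": 5},{"tx": 0,"ty": 0,"tz": 0.003,"ax": 0,"ay": 0,"az": 0,"grip": 5}])

```text
t: 33.87
eef_pos: [0.4668, -0.1458, 0.0818]
tcp_rot: [-0.42, -3.113, 0.0]
force: [-5.3, 2.0, 10.4]
grip_width: 0.0086
gripper_force: 70.1
```

Seated as expected. I release, rise, and plan for cup5.

>>> step_arm(commands=[{"tx": 0,"ty": 0,"tz": -0.001,"ax": 0,"ay": 0,"az": 0,"grip": 28},{"tx": 0,"ty": 0,"tz": -0.001,"ax": 0,"ay": 0,"az": 0,"grip": 28},{"tx": 0,"ty": 0,"tz": -0.001,"ax": 0,"ay": 0,"az": 0,"grip": 28},{"tx": 0,"ty": 0,"tz": -0.001,"ax": 0,"ay": 0,"az": 0,"grip": 28},{"tx": 0,"ty": 0,"tz": -0.03,"ax": 0,"ay": 0,"az": 0,"grip": 28},{"tx": 0,"ty": 0,"tz": -0.07,"ax": 0,"ay": 0,"az": 0,"grip": 28},{"tx": 0,"ty": 0,"tz": -0.12,"ax": 0,"ay": 0,"az": 0,"grip": 28},{"tx": 0,"ty": 0,"tz": -0.12,"ax": 0,"ay": 0,"az": 0,"grip": 28}])

```text
t: 34.53
eef_pos: [0.4691, -0.1468, 0.1833]
tcp_rot: [0.419, 3.106, -0.004]
force: [0.7, 0.7, 0.9]
grip_width: 0.0284
gripper_force: 0.0
```

Run:
```python
from h import *
C=[camera('top'),camera('scene')]
for i in(5,):
  for c in C:
    v=CUPS[i];r=fit([c],cupparts(i-1),v[0],v[1],0,v[2]);print(i,round(r.fun),(r.x-v).round(4))
g=grasp(5,*CUPS[5][:2],0,CUPS[5][2]);o=get_obs();R=Ro.from_rotvec(o['tcp_rot']).as_matrix();y=np.arctan2(R[1,0],R[0,0]);print(o['joint_positions'][[0,5]])
d=(g[1]-y+np.pi)%(2*np.pi)-np.pi;print(np.degrees(d),g)
p=np.r_[g[0][:2],.17]
plan([[(p,y+d/2)],[(p,y+d)]])
```

```text
5 33 [-0.0006  0.0005  0.0042]
5 43 [ 0.0002 -0.0011  0.0318]
[-0.46943984 -0.2012976 ]
84.49030906542214 (array([0.40692207, 0.17843767, 0.0555    ]), -1.9351)
0 t [0.1808, 0.3712, 0.0108] az -0.9388 rows 7.9 | p [0.4069, 0.1784, 0.17]
1 t [0.0, 0.0, 0.0] az -0.9388 rows 5.9 | p [0.4069, 0.1784, 0.17]
```

>>> step_arm(commands=[{"tx": 0.1808,"ty": 0.3712,"tz": 0.0108,"ax": 0,"ay": 0,"az": -0.9388,"grip": 32},{"tx": 0.1808,"ty": 0.3712,"tz": 0.0108,"ax": 0,"ay": 0,"az": -0.9388,"grip": 32},{"tx": 0.1808,"ty": 0.3712,"tz": 0.0108,"ax": 0,"ay": 0,"az": -0.9388,"grip": 32},{"tx": 0.1808,"ty": 0.3712,"tz": 0.0108,"ax": 0,"ay": 0,"az": -0.9388,"grip": 32},{"tx": 0.1808,"ty": 0.3712,"tz": 0.0108,"ax": 0,"ay": 0,"az": -0.9388,"grip": 32},{"tx": 0.1808,"ty": 0.3712,"tz": 0.0108,"ax": 0,"ay": 0,"az": -0.9388,"grip": 32},{"tx": 0.1808,"ty": 0.3712,"tz": 0.0108,"ax": 0,"ay": 0,"az": -0.9388,"grip": 32},{"tx": 0.1808,"ty": 0.3712,"tz": 0.0108,"ax": 0,"ay": 0,"az": -0.9388,"grip": 32},{"tx": 0.1808,"ty": 0.3712,"tz": 0.0108,"ax": 0,"ay": 0,"az": -0.9388,"grip": 32},{"tx": 0.1808,"ty": 0.3712,"tz": 0.0108,"ax": 0,"ay": 0,"az": -0.9388,"grip": 32},{"tx": 0.1808,"ty": 0.3712,"tz": 0.0108,"ax": 0,"ay": 0,"az": -0.9388,"grip": 32}])

```text
t: 35.55
eef_pos: [0.4058, 0.1787, 0.168]
tcp_rot: [0.731, -3.054, 0.0]
force: [-0.5, -0.7, -0.8]
grip_width: 0.0322
gripper_force: 0.0
```

>>> step_arm(commands=[{"tx": 0,"ty": 0,"tz": 0,"ax": 0,"ay": 0,"az": -0.9388,"grip": 32},{"tx": 0,"ty": 0,"tz": 0,"ax": 0,"ay": 0,"az": -0.9388,"grip": 32},{"tx": 0,"ty": 0,"tz": 0,"ax": 0,"ay": 0,"az": -0.9388,"grip": 32},{"tx": 0,"ty": 0,"tz": 0,"ax": 0,"ay": 0,"az": -0.9388,"grip": 32},{"tx": 0,"ty": 0,"tz": 0,"ax": 0,"ay": 0,"az": -0.9388,"grip": 32},{"tx": 0,"ty": 0,"tz": 0,"ax": 0,"ay": 0,"az": -0.9388,"grip": 32},{"tx": 0,"ty": 0,"tz": 0,"ax": 0,"ay": 0,"az": -0.9388,"grip": 32},{"tx": 0,"ty": 0,"tz": 0,"ax": 0,"ay": 0,"az": -0.9388,"grip": 32}])

```text
t: 36.22
eef_pos: [0.4065, 0.1777, 0.1685]
tcp_rot: [1.775, -2.592, -0.0]
force: [0.1, 0.2, -0.3]
grip_width: 0.0318
gripper_force: 0.0
```

Run:
```python
from h import *
T=camera('top');r=rimfit(T,.5305,-.1619,1,.015);print('cup1',r)
for b in nestfit(T,(.5300,-.162),4,.024,[D(-20),D(45),D(105),D(165)])[:3]:print(4,np.round(b,2))
g=grasp(5,*CUPS[5][:2],0,CUPS[5][2]);plan([[up(g,.17),g]])
a=cv2.resize(T['pixels'][180:270,270:390,::-1],None,fx=6,fy=6,interpolation=cv2.INTER_CUBIC);cv2.imwrite('pics/t6.png',a)
```

```text
cup1 (array([ 0.53058154, -0.16195723]), np.float64(-0.2423148342350236), np.int64(78), np.float64(0.443219064512494))
4 [ 9.28 -2.   -3.5 ]
4 [ 9.19 -2.5  -3.5 ]
4 [ 9.13 -2.5  -3.  ]
0 t [-0.0008, -0.0003, -0.0018] az -0.0074 rows 0.0 | p [0.4069, 0.1784, 0.17]
0 t [-0.0008, -0.0003, 0.1413] az -0.0074 rows 2.7 | p [0.4069, 0.1784, 0.0555]
```

View pics/t6.png

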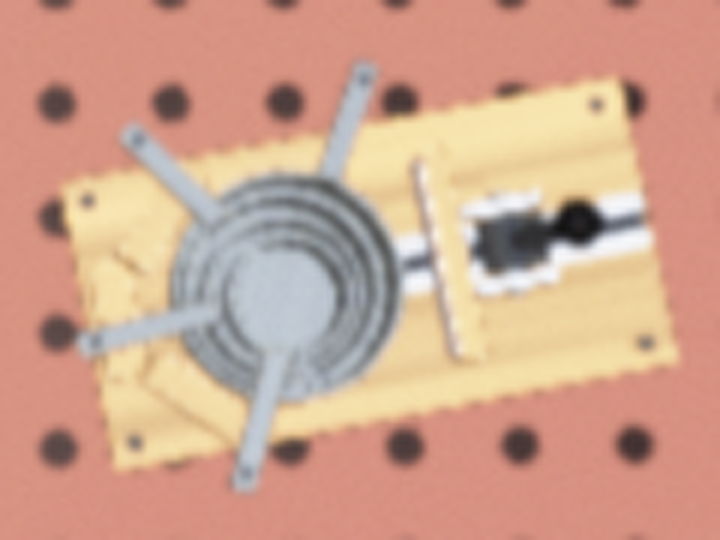

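All four cups are nested with handles fanned; cup4's floor is centred near (285,299). Now I pick cup5.

>>> step_arm(commands=[{"tx": -0.0008,"ty": 0,"tz": 0.04,"ax": 0,"ay": 0,"az": -0.0074,"grip": 32},{"tx": -0.0008,"ty": 0,"tz": 0.08,"ax": 0,"ay": 0,"az": -0.0074,"grip": 32},{"tx": -0.0008,"ty": 0,"tz": 0.115,"ax": 0,"ay": 0,"az": -0.0074,"grip": 32},{"tx": -0.0008,"ty": 0,"tz": 0.1413,"ax": 0,"ay": 0,"az": -0.0074,"grip": 32},{"tx": -0.0008,"ty": 0,"tz": 0.1413,"ax": 0,"ay": 0,"az": -0.0074,"grip": 32},{"tx": -0.0008,"ty": 0,"tz": 0.1413,"ax": 0,"ay": 0,"az": -0.0074,"grip": 32},{"tx": -0.0008,"ty": 0,"tz": 0.1413,"ax": 0,"ay": 0,"az": -0.0074,"grip": 5},{"tx": -0.0008,"ty": 0,"tz": 0.1413,"ax": 0,"ay": 0,"az": -0.0074,"grip": 5},{"tx": -0.0008,"ty": 0,"tz": 0.1413,"ax": 0,"ay": 0,"az": -0.0074,"grip": 5},{"tx": -0.0008,"ty": 0,"tz": 0.1413,"ax": 0,"ay": 0,"az": -0.0074,"grip": 5},{"tx": -0.0008,"ty": 0,"tz": 0.1413,"ax": 0,"ay": 0,"az": -0.0074,"grip": 5},{"tx": -0.0008,"ty": 0,"tz": 0.1413,"ax": 0,"ay": 0,"az": -0.0074,"grip": 5}])

```text
t: 37.27
eef_pos: [0.4071, 0.1793, 0.0567]
tcp_rot: [-1.788, 2.581, -0.002]
force: [-0.0, -2.8, 8.8]
grip_width: 0.0085
gripper_force: 70.1
```

>>> step_arm(commands=[{"tx": 0,"ty": 0,"tz": -0.05,"ax": 0,"ay": 0,"az": 0,"grip": 5},{"tx": 0,"ty": 0,"tz": -0.1,"ax": 0,"ay": 0,"az": 0,"grip": 5},{"tx": 0,"ty": 0,"tz": -0.15,"ax": 0,"ay": 0,"az": 0,"grip": 5},{"tx": 0,"ty": 0,"tz": -0.15,"ax": 0,"ay": 0,"az": 0,"grip": 5},{"tx": 0,"ty": 0,"tz": -0.15,"ax": 0,"ay": 0,"az": 0,"grip": 5}])

```text
t: 37.68
eef_pos: [0.4076, 0.1797, 0.178]
tcp_rot: [-1.787, 2.578, -0.003]
force: [0.6, 1.1, -0.8]
grip_width: 0.0084
gripper_force: 69.0
```

Run:
```python
from h import *
T=camera('top')
print('floor',ray(T,270+285.5/6-.5,180+299.5/6-.5,.027))
t=ray(T,270+246/6-.5,180+487/6-.5,.0795);print('tip',t,'c4',t[:2]-.079*np.array([np.cos(D(164.6)),np.sin(D(164.6))]))
q=grasp(5,.5293,-.1631,.027,D(222));y0=CUPS[5][2];d=(D(222)-y0+np.pi)%(2*np.pi)-np.pi;print(np.degrees(d),q)
p=np.r_[q[0][:2],.18]
plan([[(p,y0+d)]])
```

```text
floor [ 0.52735981 -0.16378615  0.027     ]
tip [ 0.45254831 -0.14320137  0.0795    ] c4 [ 0.52871184 -0.1641803 ]
-27.12693706423445 (array([ 0.48471131, -0.20324784,  0.0825    ]), np.float64(3.8746309394274117))
0 t [0.4138, -0.2592, -0.0045] az 0.6101 rows 9.4 | p [0.4847, -0.2032, 0.18]
```

>>> step_arm(commands=[{"tx": 0.0455,"ty": -0.0282,"tz": 0,"ax": 0,"ay": 0,"az": 0.07,"grip": 5},{"tx": 0.091,"ty": -0.0564,"tz": 0,"ax": 0,"ay": 0,"az": 0.14,"grip": 5},{"tx": 0.1365,"ty": -0.0846,"tz": 0,"ax": 0,"ay": 0,"az": 0.21,"grip": 5},{"tx": 0.182,"ty": -0.1128,"tz": 0,"ax": 0,"ay": 0,"az": 0.28,"grip": 5},{"tx": 0.2275,"ty": -0.141,"tz": 0,"ax": 0,"ay": 0,"az": 0.35,"grip": 5},{"tx": 0.273,"ty": -0.1692,"tz": 0,"ax": 0,"ay": 0,"az": 0.42,"grip": 5},{"tx": 0.3185,"ty": -0.1974,"tz": 0,"ax": 0,"ay": 0,"az": 0.49,"grip": 5},{"tx": 0.364,"ty": -0.2256,"tz": 0,"ax": 0,"ay": 0,"az": 0.55,"grip": 5},{"tx": 0.4138,"ty": -0.2592,"tz": -0.0045,"ax": 0,"ay": 0,"az": 0.6101,"grip": 5},{"tx": 0.4138,"ty": -0.2592,"tz": -0.0045,"ax": 0,"ay": 0,"az": 0.6101,"grip": 5},{"tx": 0.4138,"ty": -0.2592,"tz": -0.0045,"ax": 0,"ay": 0,"az": 0.6101,"grip": 5},{"tx": 0.4138,"ty": -0.2592,"tz": -0.0045,"ax": 0,"ay": 0,"az": 0.6101,"grip": 5}])

```text
t: 38.73
eef_pos: [0.4839, -0.2035, 0.1779]
tcp_rot: [1.124, -2.932, -0.003]
force: [0.2, -0.3, -1.3]
grip_width: 0.0086
gripper_force: 68.9
```

>>> step_arm(commands=[{"tx": 0,"ty": 0,"tz": 0,"ax": 0,"ay": 0,"az": 0,"grip": 5},{"tx": 0,"ty": 0,"tz": 0,"ax": 0,"ay": 0,"az": 0,"grip": 5},{"tx": 0,"ty": 0,"tz": 0,"ax": 0,"ay": 0,"az": 0,"grip": 5}])

```text
t: 38.98
eef_pos: [0.4843, -0.2022, 0.1792]
tcp_rot: [1.128, -2.932, -0.001]
force: [0.3, 0.0, 0.2]
grip_width: 0.0084
gripper_force: 68.9
```

Run:
```python
from h import *
q=grasp(5,.5288,-.1636,.027,D(222));plan([[up(q,.18),up(q,.0855)]])
o=get_obs();print(o['eef_pos'],o['joint_positions'].round(2))
```

```text
0 t [0.0014, -0.0014, -0.001] az 0.002 rows 0.0 | p [0.4842, -0.2037, 0.18]
0 t [0.0014, -0.0014, 0.1172] az 0.002 rows 2.3 | p [0.4842, -0.2037, 0.0855]
[ 0.4842901  -0.20216734  0.1792375 ] [-0.55  0.3  -0.21  1.06  0.   -1.29]
```

>>> step_arm(commands=[{"tx": 0.0014,"ty": -0.0014,"tz": 0.03,"ax": 0,"ay": 0,"az": 0,"grip": 5},{"tx": 0.0014,"ty": -0.0014,"tz": 0.055,"ax": 0,"ay": 0,"az": 0,"grip": 5},{"tx": 0.0014,"ty": -0.0014,"tz": 0.07,"ax": 0,"ay": 0,"az": 0,"grip": 5},{"tx": 0.0014,"ty": -0.0014,"tz": 0.083,"ax": 0,"ay": 0,"az": 0,"grip": 5},{"tx": 0.0014,"ty": -0.0014,"tz": 0.093,"ax": 0,"ay": 0,"az": 0,"grip": 5},{"tx": 0.0014,"ty": -0.0014,"tz": 0.102,"ax": 0,"ay": 0,"az": 0,"grip": 5},{"tx": 0.0014,"ty": -0.0014,"tz": 0.109,"ax": 0,"ay": 0,"az": 0,"grip": 5},{"tx": 0.0014,"ty": -0.0014,"tz": 0.115,"ax": 0,"ay": 0,"az": 0,"grip": 5},{"tx": 0.0014,"ty": -0.0014,"tz": 0.1175,"ax": 0,"ay": 0,"az": 0,"grip": 5},{"tx": 0.0014,"ty": -0.0014,"tz": 0.1175,"ax": 0,"ay": 0,"az": 0,"grip": 5}])

```text
t: 39.82
eef_pos: [0.4844, -0.2048, 0.0851]
tcp_rot: [1.126, -2.933, -0.0]
force: [-1.0, 0.4, -1.5]
grip_width: 0.0084
gripper_force: 68.9
```

>>> step_arm(commands=[{"tx": 0,"ty": 0,"tz": 0.001,"ax": 0,"ay": 0,"az": 0,"grip": 5},{"tx": 0,"ty": 0,"tz": 0.002,"ax": 0,"ay": 0,"az": 0,"grip": 5},{"tx": 0,"ty": 0,"tz": 0.003,"ax": 0,"ay": 0,"az": 0,"grip": 5},{"tx": 0,"ty": 0,"tz": 0.003,"ax": 0,"ay": 0,"az": 0,"grip": 5}])

```text
t: 40.15
eef_pos: [0.4845, -0.2054, 0.0836]
tcp_rot: [1.126, -2.933, 0.002]
force: [-3.8, -1.3, 9.5]
grip_width: 0.0083
gripper_force: 70.4
```

>>> step_arm(commands=[{"tx": 0,"ty": 0,"tz": -0.001,"ax": 0,"ay": 0,"az": 0,"grip": 28},{"tx": 0,"ty": 0,"tz": -0.001,"ax": 0,"ay": 0,"az": 0,"grip": 28},{"tx": 0,"ty": 0,"tz": -0.001,"ax": 0,"ay": 0,"az": 0,"grip": 28},{"tx": 0,"ty": 0,"tz": -0.001,"ax": 0,"ay": 0,"az": 0,"grip": 28},{"tx": 0,"ty": 0,"tz": -0.03,"ax": 0,"ay": 0,"az": 0,"grip": 28},{"tx": 0,"ty": 0,"tz": -0.07,"ax": 0,"ay": 0,"az": 0,"grip": 28},{"tx": 0,"ty": 0,"tz": -0.12,"ax": 0,"ay": 0,"az": 0,"grip": 28},{"tx": 0,"ty": 0,"tz": -0.12,"ax": 0,"ay": 0,"az": 0,"grip": 28}])

```text
t: 40.82
eef_pos: [0.4864, -0.2061, 0.1851]
tcp_rot: [-1.124, 2.928, -0.01]
force: [1.3, 0.4, 0.9]
grip_width: 0.0279
gripper_force: 0.0
```

Run:
```python
from h import *
T=camera('top');S_=camera('scene')
g=lambda u,v,z:loc(ray(T,270+(u+.5)/6-.5,180+(v+.5)/6-.5,z))
print('ball',g(578,222,.097),g(578,222,.099),'plate top front',g(421,165,.045),g(459,355,.045),'back',g(440,158,.045),g(482,352,.045))
for n in('lever_ball','keeper_plate','lever_pivot'):
    print(n,[(round(x['conf'],2),loc(x['position']),x['position'][2].round(3)) for x in search_frame('scene',n)[:2]])
# exit: move away to robot side hover for view
o=get_obs();R=Ro.from_rotvec(o['tcp_rot']).as_matrix();y=np.arctan2(R[1,0],R[0,0])
plan([[([.40,-.02,.2],y)]])
cv2.imwrite('pics/s7.png',cv2.resize(S_['pixels'][160:240,180:290,::-1],None,fx=7,fy=7,interpolation=cv2.INTER_CUBIC))
```

```text
ball [-65.   -0.5] [-64.6  -0.5] plate top front [-17.7 -37.1] [-17.2  40.3] back [-25.8 -38.4] [-26.5  40.9]Traceback (most recent call last):
  File "<stdin>", line 6, in <module>
AttributeError: 'float' object has no attribute 'round'
```

Run:
```python
from h import *
b=caddyw(-65,-.5,0,CAD);Y=CAD[2]-np.pi
o=get_obs();R=Ro.from_rotvec(o['tcp_rot']).as_matrix();y=np.arctan2(R[1,0],R[0,0]);d=Y-y;print(np.degrees(d),o['joint_positions'].round(2))
h=lambda z:np.r_[b[:2],z]
plan([[(h(.185),y+d*.6)],[(h(.185),Y),(h(.102),Y)]])
```

```text
58.66052549190036 [-0.56  0.3  -0.21  1.06 -0.   -1.29]
0 t [-0.0082, -0.1182, -0.0076] az -0.7821 rows 4.9 | p [0.5526, -0.2708, 0.185]
1 t [0.0, 0.0, 0.0] az -0.5214 rows 3.3 | p [0.5526, -0.2708, 0.185]
1 t [0.0, -0.0, 0.1038] az -0.5214 rows 2.0 | p [0.5526, -0.2708, 0.102]
```

>>> step_arm(commands=[{"tx": -0.0082,"ty": -0.1182,"tz": -0.0076,"ax": 0,"ay": 0,"az": -0.7821,"grip": 42},{"tx": -0.0082,"ty": -0.1182,"tz": -0.0076,"ax": 0,"ay": 0,"az": -0.7821,"grip": 42},{"tx": -0.0082,"ty": -0.1182,"tz": -0.0076,"ax": 0,"ay": 0,"az": -0.7821,"grip": 42},{"tx": -0.0082,"ty": -0.1182,"tz": -0.0076,"ax": 0,"ay": 0,"az": -0.7821,"grip": 42},{"tx": -0.0082,"ty": -0.1182,"tz": -0.0076,"ax": 0,"ay": 0,"az": -0.7821,"grip": 42},{"tx": -0.0082,"ty": -0.1182,"tz": -0.0076,"ax": 0,"ay": 0,"az": -0.7821,"grip": 42},{"tx": -0.0082,"ty": -0.1182,"tz": -0.0076,"ax": 0,"ay": 0,"az": -0.7821,"grip": 42}])

```text
t: 41.55
eef_pos: [0.5522, -0.2705, 0.1838]
tcp_rot: [1.955, -2.458, -0.003]
force: [-0.7, -0.5, -0.4]
grip_width: 0.0415
gripper_force: 0.0
```

>>> step_arm(commands=[{"tx": 0,"ty": 0,"tz": 0,"ax": 0,"ay": 0,"az": -0.5214,"grip": 42},{"tx": 0,"ty": 0,"tz": 0,"ax": 0,"ay": 0,"az": -0.5214,"grip": 42},{"tx": 0,"ty": 0,"tz": 0,"ax": 0,"ay": 0,"az": -0.5214,"grip": 42},{"tx": 0,"ty": 0,"tz": 0,"ax": 0,"ay": 0,"az": -0.5214,"grip": 42},{"tx": 0,"ty": 0,"tz": 0,"ax": 0,"ay": 0,"az": -0.5214,"grip": 42},{"tx": 0,"ty": 0,"tz": 0.04,"ax": 0,"ay": 0,"az": -0.5214,"grip": 42},{"tx": 0,"ty": 0,"tz": 0.08,"ax": 0,"ay": 0,"az": -0.5214,"grip": 42},{"tx": 0,"ty": 0,"tz": 0.1038,"ax": 0,"ay": 0,"az": -0.5214,"grip": 42},{"tx": 0,"ty": 0,"tz": 0.1038,"ax": 0,"ay": 0,"az": -0.5214,"grip": 42},{"tx": 0,"ty": 0,"tz": 0.1038,"ax": 0,"ay": 0,"az": -0.5214,"grip": 42}])

```text
t: 42.38
eef_pos: [0.5521, -0.2705, 0.1017]
tcp_rot: [2.415, -2.009, -0.003]
force: [0.6, 0.2, 0.4]
grip_width: 0.0418
gripper_force: 0.0
```

>>> step_arm(commands=[{"tx": 0,"ty": 0,"tz": 0,"ax": 0,"ay": 0,"az": 0,"grip": 12},{"tx": 0,"ty": 0,"tz": 0,"ax": 0,"ay": 0,"az": 0,"grip": 12},{"tx": 0,"ty": 0,"tz": 0,"ax": 0,"ay": 0,"az": 0,"grip": 12},{"tx": 0,"ty": 0,"tz": 0,"ax": 0,"ay": 0,"az": 0,"grip": 12},{"tx": 0,"ty": 0,"tz": 0,"ax": 0,"ay": 0,"az": 0,"grip": 12},{"tx": 0,"ty": 0,"tz": 0,"ax": 0,"ay": 0,"az": 0,"grip": 12}], force=40)

```text
t: 42.88
eef_pos: [0.5539, -0.2715, 0.1036]
tcp_rot: [-2.417, 2.005, -0.006]
force: [4.3, -0.4, 7.5]
grip_width: 0.0174
gripper_force: 39.0
```

>>> step_arm(commands=[{"tx": -0.006,"ty": 0,"tz": 0,"ax": 0,"ay": 0,"az": 0,"grip": 12},{"tx": -0.012,"ty": 0,"tz": 0,"ax": 0,"ay": 0,"az": 0,"grip": 12},{"tx": -0.018,"ty": 0,"tz": 0,"ax": 0,"ay": 0,"az": 0,"grip": 12},{"tx": -0.018,"ty": 0,"tz": 0,"ax": 0,"ay": 0,"az": 0,"grip": 12}])

```text
t: 43.22
eef_pos: [0.5511, -0.2566, 0.1036]
tcp_rot: [-2.418, 2.005, -0.005]
force: [4.2, 0.2, 4.0]
grip_width: 0.0173
gripper_force: 39.0
```

>>> step_arm(commands=[{"tx": -0.003,"ty": 0,"tz": 0,"ax": 0,"ay": 0,"az": 0,"grip": 12},{"tx": -0.006,"ty": 0,"tz": 0,"ax": 0,"ay": 0,"az": 0,"grip": 12},{"tx": -0.006,"ty": 0,"tz": 0,"ax": 0,"ay": 0,"az": 0,"grip": 12}])

```text
t: 43.47
eef_pos: [0.5505, -0.2529, 0.1041]
tcp_rot: [-2.418, 2.006, -0.008]
force: [3.8, -2.6, 10.4]
grip_width: 0.0174
gripper_force: 39.3
```

>>> step_arm(commands=[{"tx": -0.002,"ty": 0,"tz": 0,"ax": 0,"ay": 0,"az": 0,"grip": 12},{"tx": -0.004,"ty": 0,"tz": 0,"ax": 0,"ay": 0,"az": 0,"grip": 12},{"tx": -0.004,"ty": 0,"tz": 0,"ax": 0,"ay": 0,"az": 0,"grip": 12}])

```text
t: 43.72
eef_pos: [0.55, -0.2499, 0.1041]
tcp_rot: [-2.418, 2.006, -0.008]
force: [3.4, -2.5, 11.9]
grip_width: 0.0171
gripper_force: 39.4
```

Run:
```python
from h import *
T=camera('top');S_=camera('scene')
print('cup1',[ (loc(r[0]),r[1:]) for r in [rimfit(T,.5305,-.1619,1,.015)]],'tcp',loc(get_obs()['eef_pos']),get_obs()['force'])
a=cv2.resize(T['pixels'][180:270,270:390,::-1],None,fx=4,fy=4,interpolation=cv2.INTER_CUBIC)[:300]
b=cv2.resize(S_['pixels'][165:240,180:300,::-1],None,fx=4,fy=4,interpolation=cv2.INTER_CUBIC)
cv2.imwrite('pics/m8.png',np.vstack([a,b]))
```

```text
cup1 [(array([49.7,  1.3]), (np.float64(0.013726040886622645), np.int64(67), np.float64(0.48287288741429996)))] tcp [-44.   -1.8] [ 3.63721987 -3.07236953 11.31155835]
```

View pics/m8.png

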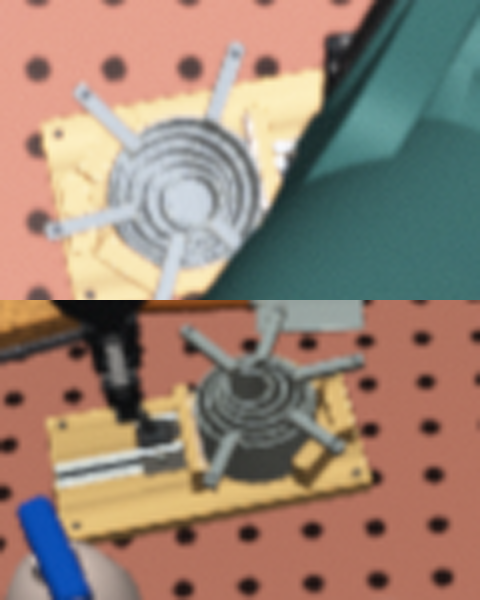

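The cups are all nested with handles clear of each other, cup1 is at caddy x 49.7 mm, and the keeper bears on it. Now I swing the lever down with a slight forward bias.

>>> step_arm(commands=[{"tx": -0.0019,"ty": 0,"tz": 0,"ax": 0,"ay": 0,"az": 0,"grip": 12},{"tx": 0.007,"ty": 0,"tz": 0.0034,"ax": 0,"ay": 0,"az": 0,"grip": 12},{"tx": 0.0154,"ty": 0,"tz": 0.0078,"ax": 0,"ay": 0,"az": 0,"grip": 12},{"tx": 0.0233,"ty": 0,"tz": 0.013,"ax": 0,"ay": 0,"az": 0,"grip": 12},{"tx": 0.0303,"ty": 0,"tz": 0.0194,"ax": 0,"ay": 0,"az": 0,"grip": 12},{"tx": 0.0366,"ty": 0,"tz": 0.0264,"ax": 0,"ay": 0,"az": 0,"grip": 12},{"tx": 0.0419,"ty": 0,"tz": 0.0343,"ax": 0,"ay": 0,"az": 0,"grip": 12},{"tx": 0.0463,"ty": 0,"tz": 0.0426,"ax": 0,"ay": 0,"az": 0,"grip": 12},{"tx": 0.0493,"ty": 0,"tz": 0.0501,"ax": 0,"ay": 0,"az": 0,"grip": 12},{"tx": 0.0513,"ty": 0,"tz": 0.058,"ax": 0,"ay": 0,"az": 0,"grip": 12},{"tx": 0.0513,"ty": 0,"tz": 0.061,"ax": 0,"ay": 0,"az": 0,"grip": 12},{"tx": 0.0513,"ty": 0,"tz": 0.061,"ax": 0,"ay": 0,"az": 0,"grip": 12}])

```text
t: 44.82
eef_pos: [0.5573, -0.2903, 0.0538]
tcp_rot: [2.418, -2.006, 0.005]
force: [6.7, -3.9, 2.6]
grip_width: 0.0172
gripper_force: 43.1
```

>>> step_arm(commands=[{"tx": 0,"ty": 0,"tz": 0,"ax": 0,"ay": 0,"az": 0,"grip": 45},{"tx": 0,"ty": 0,"tz": 0,"ax": 0,"ay": 0,"az": 0,"grip": 45},{"tx": 0,"ty": 0,"tz": 0,"ax": 0,"ay": 0,"az": 0,"grip": 45},{"tx": 0,"ty": 0,"tz": 0,"ax": 0,"ay": 0,"az": 0,"grip": 45},{"tx": 0,"ty": 0,"tz": -0.04,"ax": 0,"ay": 0,"az": 0,"grip": 45},{"tx": 0,"ty": 0,"tz": -0.09,"ax": 0,"ay": 0,"az": 0,"grip": 45},{"tx": 0,"ty": 0,"tz": -0.14,"ax": 0,"ay": 0,"az": 0,"grip": 45},{"tx": 0,"ty": 0,"tz": -0.18,"ax": 0,"ay": 0,"az": 0,"grip": 45},{"tx": 0,"ty": 0,"tz": -0.18,"ax": 0,"ay": 0,"az": 0,"grip": 45}])

```text
t: 45.57
eef_pos: [0.5576, -0.2902, 0.2038]
tcp_rot: [-2.418, 2.005, -0.013]
force: [1.2, -0.8, 0.5]
grip_width: 0.0447
gripper_force: 0.0
```

Run:
```python
from h import *
o=get_obs();R=Ro.from_rotvec(o['tcp_rot']).as_matrix();y=np.arctan2(R[1,0],R[0,0])
plan([[([.35,-.40,.2],y)]])
```

```text
0 t [0.0869, 0.2804, 0.0047] az -0.0 rows 5.6 | p [0.35, -0.4, 0.2]
```

>>> step_arm(commands=[{"tx": 0.0869,"ty": 0.2804,"tz": 0,"ax": 0,"ay": 0,"az": 0,"grip": 45},{"tx": 0.0869,"ty": 0.2804,"tz": 0,"ax": 0,"ay": 0,"az": 0,"grip": 45},{"tx": 0.0869,"ty": 0.2804,"tz": 0,"ax": 0,"ay": 0,"az": 0,"grip": 45},{"tx": 0.0869,"ty": 0.2804,"tz": 0,"ax": 0,"ay": 0,"az": 0,"grip": 45},{"tx": 0.0869,"ty": 0.2804,"tz": 0,"ax": 0,"ay": 0,"az": 0,"grip": 45},{"tx": 0.0869,"ty": 0.2804,"tz": 0,"ax": 0,"ay": 0,"az": 0,"grip": 45},{"tx": 0.0869,"ty": 0.2804,"tz": 0,"ax": 0,"ay": 0,"az": 0,"grip": 45},{"tx": 0.0869,"ty": 0.2804,"tz": 0,"ax": 0,"ay": 0,"az": 0,"grip": 45}])

```text
t: 46.23
eef_pos: [0.3473, -0.3994, 0.1973]
tcp_rot: [-2.415, 2.009, 0.0]
force: [-0.4, 1.0, -0.0]
grip_width: 0.045
gripper_force: 0.0
```

Run:
```python
from h import *
T=camera('top');S_=camera('scene')
print('cup1',[ (loc(r[0]),r[1:]) for r in [rimfit(T,.5298,-.158,1,.015)]])
a=cv2.resize(T['pixels'][180:270,270:390,::-1],None,fx=4,fy=4,interpolation=cv2.INTER_CUBIC)
b=cv2.resize(S_['pixels'][175:235,180:300,::-1],None,fx=4,fy=4,interpolation=cv2.INTER_CUBIC)
cv2.imwrite('pics/m9.png',np.vstack([a,b])[:600])
```

```text
cup1 [(array([50.3,  1. ]), (np.float64(-0.2981719775319651), np.int64(80), np.float64(0.4272688099027396)))]
```

View pics/m9.png

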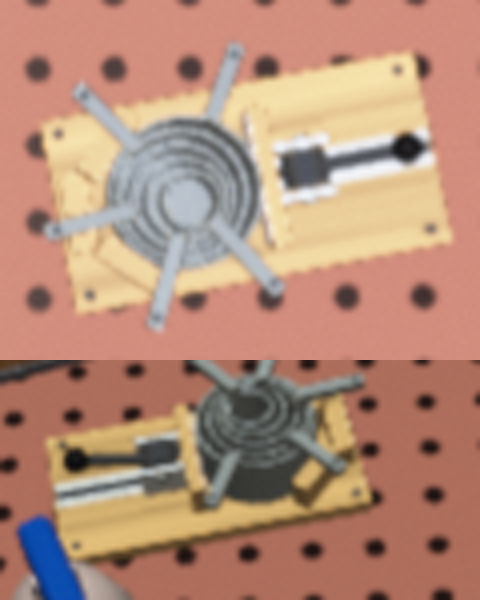

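Run:
```python
from h import *
T=camera('top');S_=camera('scene')
g=lambda u,v,z:loc(ray(T,270+(u+.5)/4-.5,180+(v+.5)/4-.5,z))
print('ball',g(407,147,.05),'plate front',g(249,110,.045),g(273,242,.045),'back',g(262,108,.045),g(285,238,.045))
s=lambda u,v,z:loc(ray(S_,180+(u+.5)/4-.5,175+(v-360+.5)/4-.5,z))
print('scene ball',s(75,459,.045),s(75,459,.05),s(75,459,.057))
```

```text
ball [-87.   -0.4] plate front [  0.9 -40.6] [ 2.7 39.7] back [ -7.  -40.3] [-4.8 38.8]
scene ball [-88.2   4.8] [-87.8   0.6] [-87.2  -5.2]
```

The ball at x = -87 mm and 50 mm high means the lever is down. The pivot is then at about -26.4 mm, so the keeper is against cup1, which is at 50.3 mm. I hand it in.

```bash
python3 -c "
from bench import *
print(job_done())"
```

```text
the job is handed in; nothing more can be done
None
```

I handed the job in at about 46 s of the 210 s; the interface returned no verdict. The last pictures showed all five cups nested in the caddy with their handles fanned, the keeper against the largest cup, and the lever down.

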